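# Weigh the bottle from behind the flasks

## Robot

A 6-joint arm with a two-finger parallel gripper is mounted at the origin on a cart in front of the work surface, level with it; the furniture and walls round the work are solid. World frame = base frame: x ahead of the robot, y to its left, z up, the work surface at z = 0. Lengths are in m, angles in rad, forces in N, time in s.
With the tool pointing down it reaches from about 0.3 to 0.875 m from the base axis. Payload 4.2 kg.
Tool frame: the origin (TCP) lies on the centre line of the jaws, within the pads' length; the fingertips stand 22 mm ahead of it and the grasp point (between the pads) lies 3 mm ahead of it; z points along the fingers, y is the line along which they close (so a half turn about z gives the same grasp; the last joint's range is limited). The gripper opens to 85 mm and grips with 20 to 120 N. Pads are 22 mm wide; open, the fingers measure 114 mm over their backs; the gripper's body (76 mm by 85 mm) begins 54 mm behind the grasp point. The pads swing forward as they close: fully open they stand 13 mm farther back than shut.
Start: joints at [-1.22, 0.32, 1.565, -0, 1.257, -0.02], TCP at [0.208, -0.536, 0.253] pointing down, gripper open.
Joint ranges: [-3.11, 3.11], [-0.84, 2.01], [0.21, 2.61], [-1.34, 4.49], [0.05, 2.63], [-2.56, 2.56]. Speed limits (rad/s): [2.57, 2.57, 3.14, 3.14, 3.14, 3.14].

## Interface

Orientations are given as a rotation vector (axis times angle).
In Python, from rig import observe, grab_frame, camera_model, order, recognise, masks_of, tip_of gives the robot as it stands.
- The arm moves only by the tool jog_arm, never from a script. Its argument "deltas" is a list of rows, each a list of 4 numbers: the shift along the tool's x, y, z scaled (see below), then the turn about the tool's z scaled (see below). A call has 1 to 20 rows; each row is the pose to reach, as a shift and turn from the pose commanded when the call began, along the tool's axes at that moment; what a row does not reach only later rows make up. The controller multiplies each number of a shift by 0.08 m and each number of a turn by 45 degrees. A row lasts 1/12 s, in which the tool goes at most 41.7 mm and 7.16 degrees, less where a joint would pass 70% of its speed; a pose out of reach is approached as far as the arm can. A call with a number of a shift or a turn outside -1 to 1 is refused whole. A call with a gripper value outside its range is refused whole. "hand" is the opening, from 0 (shut) to 1 (fully open), set as the call begins (left out, the last holds). The fingers move at their own pace and stop on an object; "squeeze" is the grip in N (left out, the last holds). Time passes only in rows, so rows that repeat a pose let the fingers close. It gives the time, the measured TCP pose, the force, the opening and the grip force at its end, in the units of the state.
- observe(): the state, without advancing time (a new reading comes with each control period).
- grab_frame(name): name is "side" or "top"; returns (picture, depth): 480x640x3 uint8, red, green, blue; 480x640 float32, m along the optical axis (not along the pixel's ray), 0 where there is no reading.
- camera_model(name): a dict with "fx", "fy", "cx", "cy" (pixels), "dist" ([k1, k2, p1, p2, k3] as OpenCV has them; the pictures are not rectified), "R" (3x3) and "t" (3): a world point X has camera coordinates R X + t. Camera axes: x right, y down, z forward; pixel columns grow to the right and rows downward; lengths in m; the calibration is good to about 2 mm. A picture is of the moment at which its call begins. camera_model takes no time and is no camera call.
- order.hand_in(): hands the job in; it is judged then, once.
Trained networks look in the newest picture that a camera, given by its name, has taken for a name from the list of things; names that differ only in an ending like _2 or _b are one class to them, and where a whole thing is asked for, a point or a joint stands for the part that bears it (a point fixed in the world has none). Each returns a list of dicts, best first, with "confidence" (0 to 1); they miss things now and then, are a little off and sometimes report something else, mostly with a low value. They report only what shows in the picture. A call takes as long as a camera call. They do not tell look-alikes from the thing itself.
- recognise(camera, label): "extent" ([left, top, right, bottom] in pixels, round what is visible of it).
- masks_of(camera, label): "pixels" (480x640 bool, what is visible of it) and "extent" ([left, top, right, bottom] in pixels, round what is visible of it).
- tip_of(camera, label): "location" ([column, row] in pixels: a listed point, or the origin of a listed thing).
The state is a dict: "time_s": time; "q": joint angles; "qd": joint speeds; "joint_efforts": joint torques, N m; "eef_pos": TCP position; "eef_rot": TCP orientation; "contact_force": force on the tool from outside, world axes, zero at the start; "wrist_torque": the same for the moment, N m; "grip_width": finger opening in m; "grasp_force": force on a finger pad.
Only numpy, scipy, OpenCV 4.12 (cv2) and the standard library are available. Lean on these libraries where they do the work, as an engineer would, in place of code of your own. Each camera call takes 0.05 s, during which the arm holds its last target. There are 200 camera calls.

## Task

The small lidded weighing bottle at the back of the blue stand is hemmed in by three flasks. First set all three flasks aside, standing upright well inside the white tray, then stand the weighing bottle in the middle of the balance's pan, and only after that put every flask back upright on the very seat of the stand where it stood at the start. Tip nothing over, and leave the roll of tape and the wash bottle where they are.

Things in the scene. Friction and masses are not known exactly. Their poses are not given: they have to be found in the camera images.
- flask_pink: Loose volumetric flask with pink solution: round body 60 mm across and 73 mm high, then a straight neck 17 mm across up to 200 mm. Origin at the centre of its underside, z up along the neck. About 0.17 kg. Take it by the neck. Starts on one of the stand's three flask seats; which one varies.
- flask_blue: Loose volumetric flask with pale blue solution: round body 57 mm across and 69 mm high, then a straight neck 15 mm across up to 184 mm (glass seen to 174 mm). Origin at the centre of its underside, z up along the neck. About 0.14 kg. Take it by the neck. Starts on one of the three flask seats; which one varies.
- flask_grey: Loose volumetric flask with dark grey solution: round body 57 mm across and 69 mm high, then a straight neck 15 mm across up to 158 mm. Origin at the centre of its underside, z up along the neck. About 0.14 kg. Take it by the neck. Starts on one of the three flask seats; which one varies.
- weighing_bottle: Loose small clear weighing bottle with its lid on (lid fixed): upright cylinder 42 mm across, 57 mm high (60 with the lid's knob). Origin at the centre of its underside, z up. About 0.035 kg. Starts on the stand's rear seat.
- stand: Blue stand, fixed: plate 165 (its x) by 215 mm (y), top face 8 mm above the worktop, four round black seats ringed in white. Origin: centre of its underside, x to its back. Seat centres (x, y, mm): rear, weighing bottle (35, 0); flasks left (25, 58), front (-23, 0), right (25, -58). Things start centred on them. Guard behind the rear seat: x 66 to 72, 120 mm wide, 52 mm high.
- tray: Fixed white enamel tray with a black rim, 316 mm (its x) by 241 mm (its y), walls 33 mm high, flat inside 270 by 196 mm, inner floor 3 mm above the worktop. Origin at the centre of its underside. It stands to the robot's left or right, the balance on the other side; its x points roughly away from the robot.
- pan (a point): Centre of the top face of the balance's pan: a fixed steel disc 104 mm across, 60 mm above the worktop, on a white bench balance 220 by 165 mm (body top at 50 mm) with a dark display at its front. The pan lies 40 mm behind the balance's centre. Axes: x to the balance's back, z up.
- tape: Bystander: roll of yellow-brown tape lying loose behind the stand, to its left, 94 mm across, 48 mm high. Origin at the centre of its underside. Leave alone.
- wash_bottle: Bystander: white squeeze wash bottle with red cap and bent tube, loose, behind the stand, 238 mm high, body 68 mm across centred 27 mm along +x from its origin (on the underside). Leave alone.
Mind the look-alikes: they are no part of the job. Of the things like the weighing_bottle, leave any that is green or orange; of the rest the larger one is meant.

How it is judged:
By the outcome, as a careful person would: the job done as asked, in the order asked, and still so for the second after the job is handed in, with the robot touching nothing.
It also fails if it takes over 144 s, if anything falls off the work surface, if the arm or the gripper's body presses on something with over 40 N, if the wrist force passes 120 N, or if a joint passes its speed limit or range.

## Working session

There is one attempt and no reset: what is moved stays moved. The work goes in short steps, Python scripts to look and compute and a tool call to move; the robot and the scene stay as the last step left them, time stands still between calls to the robot, and variables do not carry over. Pictures are saved under pics/ and viewed, at most 14 in all, crops included, and the job is handed in when it is done.

Besides the shell and the picture viewer there is one more tool, called after "Call:" in YAML: its name, and indented under it one key for each argument. jog_arm: Moves the arm, as the interface text tells. Shifts and turns lie within -1 to 1; 1 stands for 0.08 m of shift or 45 degrees of turn. Its arguments: {"type":"object","properties":{"deltas":{"type":"array"},"hand":{"type":"number"},"squeeze":{"type":"number"}},"required":["deltas"]}

```bash
ls; mkdir -p pics
cat > h.py <<'E'
import numpy as np, cv2
from rig import *
def snap(n,f):
    p,d=grab_frame(n); cv2.imwrite(f'pics/{f}.png',p[:,:,::-1]); np.save(f'pics/{f}_d.npy',d); return p,d
def cam(n):
    c=camera_model(n); K=np.array([[c['fx'],0,c['cx']],[0,c['fy'],c['cy']],[0,0,1.]]); return K,np.array(c['dist'],float),np.array(c['R']),np.array(c['t']).ravel()
def ray(n,uv):
    K,D,R,t=cam(n); p=cv2.undistortPoints(np.array(uv,float).reshape(-1,1,2),K,D).reshape(-1,2)
    return -R.T@t, np.c_[p,np.ones(len(p))]@R   # world origin, dirs (z_cam=1)
def at_z(n,uv,z):
    o,d=ray(n,uv); return o+d*((z-o[2])/d[:,2])[:,None]
def at_d(n,uv,dep):
    o,d=ray(n,uv); return o+d*np.asarray(dep).reshape(-1,1)
def proj(n,X):
    K,D,R,t=cam(n); return cv2.projectPoints(np.array(X,float).reshape(-1,1,3),cv2.Rodrigues(R)[0],t,K,D)[0].reshape(-1,2)
E
python3 - <<'E'
from h import *
for n in('side','top'):
    snap(n,n+'0'); K,D,R,t=cam(n); print(n,(-R.T@t).round(3),R.round(2).tolist(),K[0,0])
    for l in ['flask_pink','flask_blue','flask_grey','weighing_bottle','stand','tray','pan','tape','wash_bottle']:
        r=recognise(n,l); print(l,[(np.round(a['extent']).astype(int).tolist(),round(a['confidence'],2)) for a in r[:4]],[(np.round(a['location']).tolist(),round(a['confidence'],2)) for a in tip_of(n,l)[:4]])
print(observe())
E
```

```text
pics
side [ 0.529 -0.864  0.45 ] [[0.99, -0.14, 0.01], [-0.04, -0.38, -0.92], [0.13, 0.91, -0.39]] 480.3137761148978
flask_pink [([294, 168, 318, 262], 0.75)] [([307.0, 258.0], 0.85)]
flask_blue [([303, 196, 333, 282], 0.76)] [([318.0, 280.0], 0.87)]
flask_grey [([275, 193, 306, 273], 0.56), ([165, 314, 336, 412], 0.23)] [([288.0, 268.0], 0.67)]
weighing_bottle [([356, 232, 376, 258], 0.98), ([342, 290, 360, 322], 0.95), ([307, 240, 326, 259], 0.59), ([220, 244, 233, 265], 0.56)] [([363.0, 255.0], 0.69), ([227.0, 264.0], 0.68), ([350.0, 316.0], 0.56), ([314.0, 265.0], 0.53)]
stand [([251, 236, 356, 301], 0.94)] [([297.0, 270.0], 0.78)]
tray [([172, 193, 303, 240], 0.84)] [([236.0, 224.0], 0.55)]
pan [([165, 316, 338, 413], 0.85)] [([281.0, 337.0], 0.85)]
tape [([334, 210, 371, 239], 0.74)] [([350.0, 234.0], 0.84)]
wash_bottle [([370, 164, 424, 278], 0.7)] [([390.0, 274.0], 0.67), ([308.0, 257.0], 0.55)]
top [0.562 0.005 1.037] [[-0.02, -1.0, 0.0], [-1.0, 0.02, -0.07], [0.07, -0.01, -1.0]] 439.2531789250748
flask_pink [([276, 233, 303, 258], 0.57)] [([289.0, 247.0], 0.97)]
flask_blue 
[... 676 characters left out ...]
 240.0], 0.56)]
{'time_s': 1.9, 'q': array([-1.22003228e+00,  3.19639858e-01,  1.56451298e+00,  1.84934158e-05,
        1.25737944e+00, -1.99881060e-02]), 'qd': array([-0.00084545,  0.00068332, -0.00169123,  0.00112365,  0.0008046 ,
        0.00186183]), 'joint_efforts': array([ 6.48750465e-04, -4.15404332e+01, -2.34418505e+01,  2.59009369e-06,
        2.89502395e-04,  2.79766269e-06]), 'eef_pos': array([ 0.20834985, -0.53594306,  0.25330998]), 'eef_rot': array([3.08771372e+00, 5.79027117e-01, 4.28698477e-05]), 'contact_force': array([-0.22095993,  0.36193477,  0.89273829]), 'wrist_torque': array([-0.02254812, -0.01389195, -0.01378154]), 'grasp_force': 0.0, 'grip_width': 0.08517162769052102}
```

View pics/top0.png

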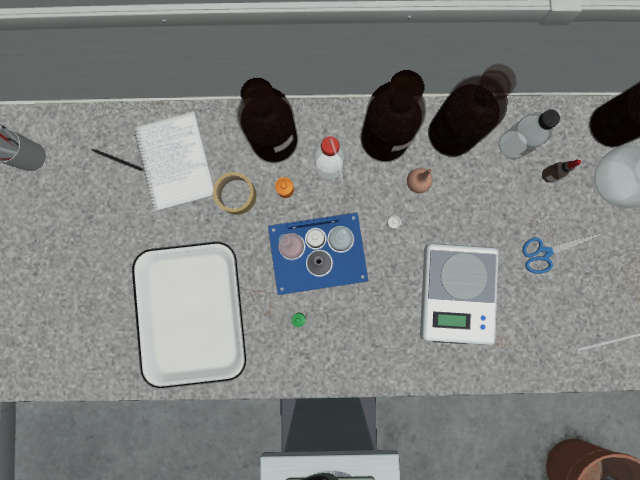

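View pics/side0.png

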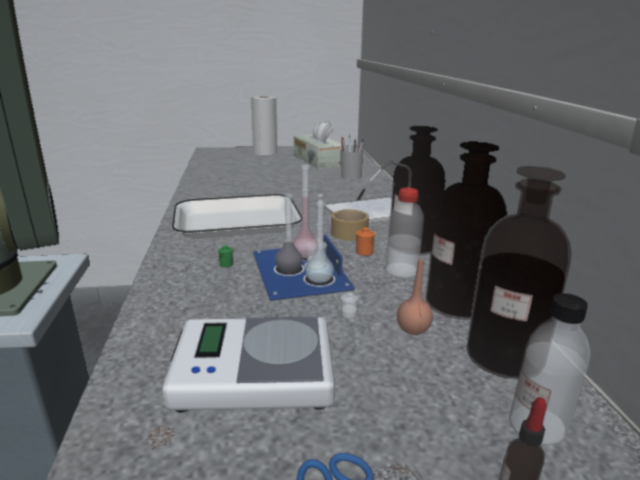

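The top view shows the stand near (318,252), with pink on the left seat (291,245), blue on the right (341,238), grey in front (319,262) and the clear bottle on the rear seat (316,238). The tray is on the left around (190,315) and the pan is at (464,276). The green (298,320), orange (284,187) and small clear (394,222) bottles are decoys. Next I'll measure the poses.

```bash
cat > m.py <<'E'
from h import *
p=cv2.imread('pics/top0.png'); d=np.load('pics/top0_d.npy'); hsv=cv2.cvtColor(p,cv2.COLOR_BGR2HSV)
# stand: blue mask hull
m=cv2.inRange(hsv,(100,120,50),(125,255,255)); m[:, :255]=0; m[:,380:]=0; m[:195]=0; m[305:]=0
pts=cv2.findNonZero(m).reshape(-1,2); W=at_z('top',cv2.convexHull(pts).reshape(-1,2),0.008)[:,:2]
r=cv2.minAreaRect((W*1000).astype(np.float32)); print('stand',r)
c=np.array(r[0])/1000; b=cv2.boxPoints(r)/1000
e=b[1]-b[0] if np.linalg.norm(b[1]-b[0])<np.linalg.norm(b[2]-b[1]) else b[2]-b[1]
e/=np.linalg.norm(e); e*=np.sign(e[0]); yaw=np.arctan2(e[1],e[0]); print('yaw',np.degrees(yaw))
R=np.array([[e[0],-e[1]],[e[1],e[0]]])
S={k:c+R@(np.array(v)/1000) for k,v in dict(rear=(35,0),left=(25,58),front=(-23,0),right=(25,-58)).items()}
for k,v in S.items(): print(k,v.round(4),proj('top',[*v,.008]).round(1),proj('side',[*v,.008]).round(1))
# tray / pan
t=masks_of('top','tray')[0]['pixels'].astype(np.uint8)
W=at_z('top',cv2.convexHull(cv2.findNonZero(t)).reshape(-1,2),.033)[:,:2]; print('tray',cv2.minAreaRect((W*1000).astype(np.float32)))
print('pan',at_z('top',tip_of('top','pan')[0]['location'],.06),at_z('side',tip_of('side','pan')[0]['location'],.06), 'depth z',at_d('top',[[464,276]],d[276,464]))
q=cv2.inRange(hsv,(80,0,0),(130,80,255)) 
g=cv2.cvtColor(p,cv2.COLOR_BGR2GRAY)[240:350,415:505]; C=cv2.HoughCircles(cv2.resize(g,None,fx=4,fy=4,interpolation=cv2.INTER_CUBIC),cv2.HOUGH_GRADIENT,1,50,param1=80,param2=30,minRadius=70,maxRadius=120)
if C is not None:
  for x,y,rr in C[0][:3]: print('circ',x/4+415,y/4+240,rr/4,at_z('top',[[x/4+415-.4,y/4+240-.4]],.06))
for l in('flask_pink','flask_grey','flask_blue','weighing_bottle','wash_bottle'):
  print(l,[at_z('top',a['location'],.008).round(3).tolist()[0][:2] for a in tip_of('top',l)[:2]],[at_z('side',a['location'],.008).round(3).tolist()[0][:2] for a in tip_of('side',l)[:4]])
o=p[200:360,120:520].copy(); o=cv2.resize(o,None,fx=2,fy=2,interpolation=cv2.INTER_CUBIC)
for k,v in S.items():
  for a in np.linspace(0,6.28,40): 
    u=proj('top',[v[0]+.031*np.cos(a),v[1]+.031*np.sin(a),.008])[0]; o[int((u[1]-200)*2),int((u[0]-120)*2)]=(0,255,255)
cv2.imwrite('pics/ov.png',o)
E
python3 m.py
```

```text
stand ((613.6792602539062, 21.206390380859375), (162.567138671875, 212.8471221923828), 7.689620494842529)
yaw 7.689616
rear [0.6484 0.0259] [[315.3 238.3]] [[315.1 264.8]]
left [0.6307 0.082 ] [[291.5 246.2]] [[303.7 253.9]]
front [0.5909 0.0181] [[318.9 262.7]] [[287.8 267.9]]
right [ 0.6462 -0.0329] [[340.3 238.8]] [[317.8 278. ]]
tray ((478.7298278808594, 316.26226806640625), (317.0930480957031, 241.56887817382812), 5.870970726013184)
pan [[ 0.55816512 -0.30585404  0.06      ]] [[ 0.55709684 -0.30071622  0.06      ]] depth z [[ 0.5546284  -0.30488855  0.05979128]]
flask_pink [[0.628, 0.087]] [[0.636, 0.063]]
flask_grey [[0.59, 0.017]] [[0.592, 0.016]]
flask_blue [[0.64, -0.025]] [[0.646, -0.043]]
weighing_bottle [[0.764, 0.107], [0.653, 0.023]] [[0.758, 0.062], [0.467, 0.049], [0.682, -0.177], [0.646, 0.024]]
wash_bottle [[0.794, -0.012], [0.644, -0.029]] [[0.792, -0.035], [0.638, 0.067]]
```

View pics/ov.png

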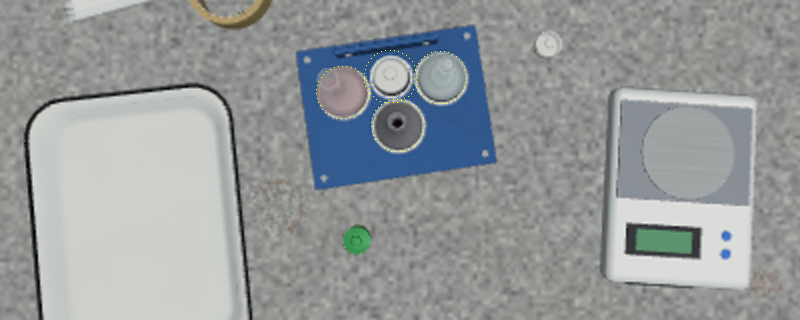

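The overlay fits: the seat rings match, and the pan centre is about (464,276.5), i.e. (0.555,-0.305). The tray centre is (0.479,0.316). I'll turn the tool so its axes line up with the world (tool x=+y, tool y=+x), then travel above the pink flask.

Call:
jog_arm:
  deltas:
    - [0,0,-0.3,-0.5]
    - [0,0,-0.6,-1]
    - [0,0,-0.6,-1]
    - [0,0,-0.6,-1]
    - [0,0,-0.6,-1]
    - [0,0,-0.6,-1]
    - [0,0,-0.6,-1]
    - [0,0,-0.6,-1]

```text
time_s: 3.22
eef_pos: [0.2083, -0.5359, 0.3013]
eef_rot: [2.631, 1.717, -0.0]
contact_force: [-0.3, -0.0, -0.2]
grip_width: 0.0852
grasp_force: 0.0
```

Call:
jog_arm:
  deltas:
    - [0,0,0,-0.528]
    - [0,0,0,-0.528]
    - [0,0,0,-0.528]
    - [0,0,0,-0.528]
    - [0,0,0,-0.528]
    - [0,0,0,-0.528]

```text
time_s: 3.72
eef_pos: [0.2084, -0.5359, 0.3013]
eef_rot: [2.224, 2.219, -0.0]
contact_force: [0.8, 0.1, 0.6]
grip_width: 0.0856
grasp_force: 0.0
```

Call:
jog_arm:
  deltas:
    - [0.4,0.3,0,0]
    - [0.8,0.6,0,0]
    - [1,0.7,0,0]
    - [1,0.7,0,0]

```text
time_s: 4.05
eef_pos: [0.2658, -0.453, 0.3017]
eef_rot: [-2.219, -2.223, -0.002]
contact_force: [0.0, -0.2, 0.4]
grip_width: 0.0854
grasp_force: 0.0
```

Call:
jog_arm:
  deltas:
    - [0.4,0.3,0,0]
    - [0.8,0.6,0,0]
    - [1,0.7,0,0]
    - [1,0.7,0,0]

```text
time_s: 4.38
eef_pos: [0.3215, -0.3739, 0.3016]
eef_rot: [2.219, 2.224, 0.001]
contact_force: [0.0, 0.2, -1.2]
grip_width: 0.0856
grasp_force: 0.0
```

Call:
jog_arm:
  deltas:
    - [0.4,0.3,0,0]
    - [0.8,0.6,0,0]
    - [1,0.7,0,0]
    - [1,0.7,0,0]

```text
time_s: 4.72
eef_pos: [0.3774, -0.2948, 0.3015]
eef_rot: [2.219, 2.223, 0.001]
contact_force: [-0.6, 0.4, 0.4]
grip_width: 0.0852
grasp_force: 0.0
```

Call:
jog_arm:
  deltas:
    - [0.4,0.3,0,0]
    - [0.8,0.6,0,0]
    - [1,0.7,0,0]
    - [1,0.7,0,0]

```text
time_s: 5.05
eef_pos: [0.4336, -0.2154, 0.3013]
eef_rot: [2.219, 2.223, 0.0]
contact_force: [-0.5, -0.7, -0.0]
grip_width: 0.0853
grasp_force: 0.0
```

Call:
jog_arm:
  deltas:
    - [0.4,0.3,0,0]
    - [0.8,0.5,0,0]
    - [0.93,0.61,0,0]
    - [0.93,0.61,0,0]

```text
time_s: 5.38
eef_pos: [0.4824, -0.1419, 0.3012]
eef_rot: [2.219, 2.222, -0.0]
contact_force: [-0.3, -1.7, 0.4]
grip_width: 0.0852
grasp_force: 0.0
```

Call:
jog_arm:
  deltas:
    - [0.4,0.3,0,0]
    - [0.8,0.5,0,0]
    - [0.93,0.61,0,0]
    - [0.93,0.61,0,0]

```text
time_s: 5.72
eef_pos: [0.5312, -0.0675, 0.301]
eef_rot: [2.22, 2.222, -0.001]
contact_force: [-0.1, 0.5, 0.2]
grip_width: 0.0858
grasp_force: 0.0
```

Call:
jog_arm:
  deltas:
    - [0.4,0.3,0,0]
    - [0.8,0.5,0,0]
    - [0.93,0.61,0,0]
    - [0.93,0.61,0,0]

```text
time_s: 6.05
eef_pos: [0.5799, 0.0069, 0.3008]
eef_rot: [2.22, 2.222, -0.001]
contact_force: [0.1, -0.3, -0.9]
grip_width: 0.0853
grasp_force: 0.0
```

Call:
jog_arm:
  deltas:
    - [0.4,0.3,0,0]
    - [0.8,0.5,0,0]
    - [0.93,0.62,0,0]
    - [0.93,0.62,0,0]
    - [0.93,0.62,0,0]
    - [0.93,0.62,0,0]

```text
time_s: 6.55
eef_pos: [0.6276, 0.0791, 0.3014]
eef_rot: [2.223, 2.219, -0.003]
contact_force: [0.6, 0.7, 0.4]
grip_width: 0.0854
grasp_force: 0.0
```

Run:
```python
from h import *
p,d=snap('side','s1'); print(observe()['eef_pos'])
cv2.imwrite('pics/s1c.png',cv2.resize(p[100:320,200:460,::-1],None,fx=3,fy=2.7,interpolation=cv2.INTER_CUBIC))
for n,xy,h in(('pink',(.6307,.082),.2),('blue',(.6462,-.0329),.174),('grey',(.5909,.0181),.158)): print(n,proj('side',[*xy,.008+h]).round(1))
```

```text
[0.62756327 0.07933254 0.30156821]
pink [[303.8 164.3]]
blue [[318.9 193.5]]
grey [[286.7 194.2]]
```

View pics/s1c.png

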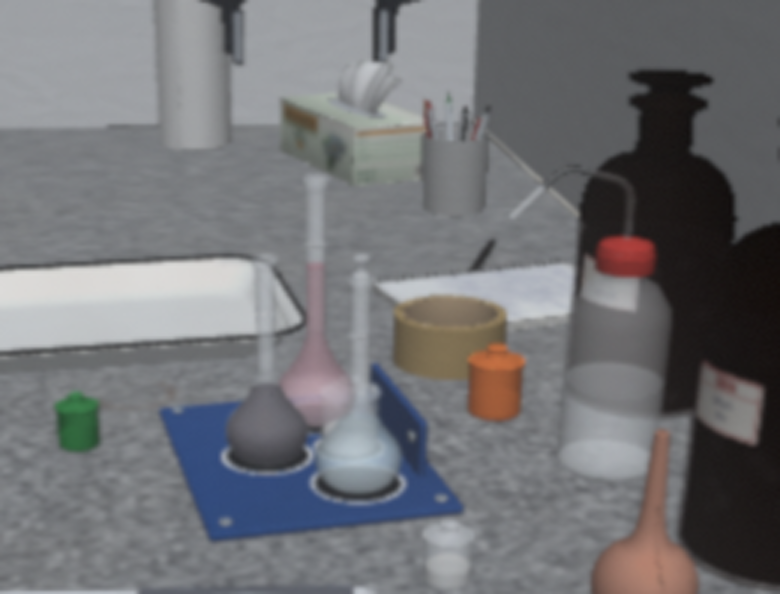

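In this view the finger pair stands above the pink neck, whose top is at about (305,166) and matches the prediction to 2 px. I'll descend and grip.

Call:
jog_arm:
  deltas:
    - [0.03,0.04,0.2,0]
    - [0.03,0.04,0.5,0]
    - [0.03,0.04,0.8,0]
    - [0.03,0.04,1,0]
    - [0.03,0.04,1,0]
    - [0.03,0.04,1,0]

```text
time_s: 7.1
eef_pos: [0.6309, 0.0828, 0.2213]
eef_rot: [-2.222, -2.22, 0.002]
contact_force: [0.3, -0.3, 0.5]
grip_width: 0.0854
grasp_force: 0.0
```

Call:
jog_arm:
  deltas:
    - [0,0,0.2,0]
    - [0,0,0.4,0]
    - [0,0,0.56,0]
    - [0,0,0.56,0]
    - [0,0,0.56,0]
    - [0,0,0.56,0]

```text
time_s: 7.6
eef_pos: [0.6325, 0.0839, 0.1786]
eef_rot: [2.22, 2.22, 0.004]
contact_force: [-0.1, 0.3, 0.7]
grip_width: 0.0855
grasp_force: 0.0
```

Call:
jog_arm:
  deltas:
    - [0,0,0,0]
    - [0,0,0,0]
    - [0,0,0,0]
    - [0,0,0,0]
    - [0,0,0,0]
    - [0,0,0,0]
    - [0,0,0,0]
    - [0,0,0,0]
    - [0,0,0,0]
    - [0,0,0,0]
    - [0,0,0,0]
    - [0,0,0,0]
  hand: 0.1
  squeeze: 30

```text
time_s: 8.6
eef_pos: [0.6317, 0.0841, 0.1767]
eef_rot: [2.221, 2.221, 0.001]
contact_force: [0.8, -0.4, 1.0]
grip_width: 0.0162
grasp_force: 29.5
```

Call:
jog_arm:
  deltas:
    - [0,0,-0.1,0]
    - [0,0,-0.3,0]
    - [0,0,-0.5,0]
    - [0,0,-0.7,0]
    - [0,0,-0.9,0]
    - [0,0,-1,0]
    - [0,0,-1,0]

```text
time_s: 9.18
eef_pos: [0.6322, 0.0842, 0.2585]
eef_rot: [2.22, 2.22, 0.004]
contact_force: [-0.2, -0.5, -2.1]
grip_width: 0.0164
grasp_force: 29.4
```

Call:
jog_arm:
  deltas:
    - [0.1,0,0,0]
    - [0.3,-0.1,0,0]
    - [0.5,-0.2,0,0]
    - [0.7,-0.25,0,0]
    - [0.9,-0.3,0,0]
    - [1,-0.35,0,0]

```text
time_s: 9.68
eef_pos: [0.6024, 0.1662, 0.2547]
eef_rot: [-2.218, -2.221, 0.003]
contact_force: [0.2, -0.3, -1.6]
grip_width: 0.0163
grasp_force: 29.4
```

Call:
jog_arm:
  deltas:
    - [0.2,-0.1,0,0]
    - [0.5,-0.2,0,0]
    - [0.8,-0.3,0,0]
    - [1,-0.35,0,0]

```text
time_s: 10.02
eef_pos: [0.5739, 0.2459, 0.2553]
eef_rot: [-2.219, -2.221, 0.003]
contact_force: [0.9, -1.1, -1.9]
grip_width: 0.0161
grasp_force: 29.4
```

Call:
jog_arm:
  deltas:
    - [0.2,-0.1,0,0]
    - [0.5,-0.2,0,0]
    - [0.8,-0.3,0,0]
    - [1,-0.35,0,0]
    - [1,-0.35,0,0]

```text
time_s: 10.43
eef_pos: [0.5458, 0.3272, 0.2551]
eef_rot: [-2.216, -2.224, 0.002]
contact_force: [0.8, -0.1, -1.1]
grip_width: 0.0161
grasp_force: 29.4
```

Call:
jog_arm:
  deltas:
    - [0.2,-0.05,0,0]
    - [0.35,-0.08,0,0]
    - [0.42,-0.1,0,0]
    - [0.42,-0.1,0,0]
    - [0.42,-0.1,0,0]
    - [0.42,-0.1,0,0]

```text
time_s: 10.93
eef_pos: [0.5396, 0.3572, 0.2564]
eef_rot: [2.221, 2.221, -0.001]
contact_force: [-0.7, -0.1, -1.7]
grip_width: 0.0164
grasp_force: 29.4
```

Call:
jog_arm:
  deltas:
    - [0,0,0.2,0]
    - [0,0,0.4,0]
    - [0,0,0.6,0]
    - [0,0,0.8,0]
    - [0,0,0.95,0]
    - [0,0,1,0]
    - [0,0,1,0]
    - [0,0,1,0]

```text
time_s: 11.6
eef_pos: [0.54, 0.3575, 0.1771]
eef_rot: [2.222, 2.221, 0.001]
contact_force: [-0.5, -0.5, -1.6]
grip_width: 0.0162
grasp_force: 29.4
```

Call:
jog_arm:
  deltas:
    - [0,0,0.02,0]
    - [0,0,0.03,0]
    - [0,0,0.04,0]
    - [0,0,0.05,0]
    - [0,0,0.05,0]

```text
time_s: 12.02
eef_pos: [0.5394, 0.3577, 0.1725]
eef_rot: [2.221, 2.222, 0.0]
contact_force: [-0.5, 0.1, -1.7]
grip_width: 0.0162
grasp_force: 29.4
```

Call:
jog_arm:
  deltas:
    - [0,0,0.01,0]
    - [0,0,0.015,0]
    - [0,0,0.02,0]
    - [0,0,0.02,0]

```text
time_s: 12.35
eef_pos: [0.5397, 0.3579, 0.1717]
eef_rot: [2.221, 2.221, 0.002]
contact_force: [0.1, -0.1, 2.6]
grip_width: 0.016
grasp_force: 29.9
```

Call:
jog_arm:
  deltas:
    - [0,0,0,0]
    - [0,0,0,0]
    - [0,0,0,0]
    - [0,0,0,0]
    - [0,0,0,0]
    - [0,0,0,0]
    - [0,0,0,0]
  hand: 0.6

```text
time_s: 12.93
eef_pos: [0.5395, 0.3577, 0.1708]
eef_rot: [2.221, 2.221, -0.0]
contact_force: [0.8, 0.3, -0.3]
grip_width: 0.0512
grasp_force: 0.0
```

Call:
jog_arm:
  deltas:
    - [0,0,-0.1,0]
    - [0,0,-0.3,0]
    - [0,0,-0.6,0]
    - [0,0,-1,0]
    - [0,0,-1,0]
    - [0,0,-1,0]

```text
time_s: 13.43
eef_pos: [0.5404, 0.3583, 0.254]
eef_rot: [2.22, 2.221, 0.009]
contact_force: [-0.1, 0.3, -1.5]
grip_width: 0.051
grasp_force: 0.0
```

Call:
jog_arm:
  deltas:
    - [0,0,-0.4,0]
    - [0,0,-0.6,0]
    - [0,0,-0.6,0]
    - [0,0,-0.6,0]

```text
time_s: 13.77
eef_pos: [0.5394, 0.3577, 0.2988]
eef_rot: [2.221, 2.221, 0.0]
contact_force: [-0.3, 0.6, -0.6]
grip_width: 0.0511
grasp_force: 0.0
```

Contact came at the height I expected. Next is grey on the front seat.

Call:
jog_arm:
  deltas:
    - [-0.4,0.1,0,0]
    - [-0.8,0.15,0,0]
    - [-1,0.15,0,0]
  hand: 0.8

```text
time_s: 14.02
eef_pos: [0.5511, 0.2747, 0.2963]
eef_rot: [-2.223, -2.22, 0.008]
contact_force: [-0.3, 0.5, 1.0]
grip_width: 0.0682
grasp_force: 0.0
```

Call:
jog_arm:
  deltas:
    - [-0.4,0.1,0,0]
    - [-0.8,0.15,0,0]
    - [-1,0.15,0,0]

```text
time_s: 14.27
eef_pos: [0.5632, 0.1945, 0.297]
eef_rot: [-2.223, -2.219, 0.006]
contact_force: [0.0, -0.2, 0.1]
grip_width: 0.0685
grasp_force: 0.0
```

Call:
jog_arm:
  deltas:
    - [-0.4,0.1,0,0]
    - [-0.8,0.15,0,0]
    - [-1,0.15,0,0]

```text
time_s: 14.52
eef_pos: [0.5752, 0.1146, 0.297]
eef_rot: [-2.223, -2.219, 0.005]
contact_force: [-0.1, 0.1, -0.6]
grip_width: 0.0684
grasp_force: 0.0
```

Call:
jog_arm:
  deltas:
    - [-0.4,0.1,0,0]
    - [-0.8,0.15,0,0]
    - [-1,0.15,0,0]
    - [-1,0.15,0,0]

```text
time_s: 14.85
eef_pos: [0.5869, 0.0345, 0.2971]
eef_rot: [-2.225, -2.216, 0.005]
contact_force: [0.4, -0.0, -0.3]
grip_width: 0.0683
grasp_force: 0.0
```

Call:
jog_arm:
  deltas:
    - [-0.2,0.04,0,0]
    - [-0.24,0.04,0,0]
    - [-0.24,0.04,0,0]
    - [-0.24,0.04,0,0]
    - [-0.24,0.04,0,0]

```text
time_s: 15.27
eef_pos: [0.5904, 0.0196, 0.2985]
eef_rot: [-2.22, -2.222, 0.0]
contact_force: [0.3, 1.0, 0.6]
grip_width: 0.0679
grasp_force: 0.0
```

Call:
jog_arm:
  deltas:
    - [-0.015,0,0.3,0]
    - [-0.015,0,0.6,0]
    - [-0.015,0,0.9,0]
    - [-0.015,0,1,0]
    - [-0.015,0,1,0]

```text
time_s: 15.68
eef_pos: [0.5893, 0.0181, 0.2166]
eef_rot: [-2.218, -2.22, 0.006]
contact_force: [-0.3, 0.0, -0.5]
grip_width: 0.0681
grasp_force: 0.0
```

Call:
jog_arm:
  deltas:
    - [0,0,0.2,0]
    - [0,0,0.5,0]
    - [0,0,0.75,0]
    - [0,0,0.9,0]
    - [0,0,0.9,0]
    - [0,0,0.9,0]

```text
time_s: 16.18
eef_pos: [0.5915, 0.0176, 0.148]
eef_rot: [2.22, 2.221, 0.002]
contact_force: [0.3, -0.9, 0.4]
grip_width: 0.0683
grasp_force: 0.0
```

Call:
jog_arm:
  deltas:
    - [0,0,0,0]
    - [0,0,0,0]
    - [0,0,0,0]
    - [0,0,0,0]
    - [0,0,0,0]
    - [0,0,0,0]
    - [0,0,0,0]
    - [0,0,0,0]
    - [0,0,0,0]
    - [0,0,0,0]
    - [0,0,0,0]
  hand: 0.08
  squeeze: 30

```text
time_s: 17.1
eef_pos: [0.5914, 0.0173, 0.1477]
eef_rot: [2.22, 2.22, 0.002]
contact_force: [-0.3, -0.1, 5.4]
grip_width: 0.0143
grasp_force: 29.5
```

Call:
jog_arm:
  deltas:
    - [0,0,-0.1,0]
    - [0,0,-0.3,0]
    - [0,0,-0.5,0]
    - [0,0,-0.7,0]
    - [0,0,-0.9,0]
    - [0,0,-1,0]
    - [0,0,-1,0]

```text
time_s: 17.68
eef_pos: [0.5912, 0.0173, 0.2285]
eef_rot: [2.22, 2.22, 0.003]
contact_force: [-0.5, 0.2, -0.8]
grip_width: 0.0143
grasp_force: 29.4
```

Call:
jog_arm:
  deltas:
    - [0.1,-0.05,0,0]
    - [0.3,-0.15,0,0]
    - [0.5,-0.25,0,0]
    - [0.7,-0.35,0,0]
    - [0.9,-0.4,0,0]
    - [1,-0.41,0,0]

```text
time_s: 18.18
eef_pos: [0.5558, 0.0992, 0.2254]
eef_rot: [-2.218, -2.221, 0.004]
contact_force: [-0.5, -0.4, -1.7]
grip_width: 0.0146
grasp_force: 29.3
```

Call:
jog_arm:
  deltas:
    - [0.2,-0.1,0,0]
    - [0.5,-0.2,0,0]
    - [0.8,-0.35,0,0]
    - [1,-0.41,0,0]

```text
time_s: 18.52
eef_pos: [0.5232, 0.1788, 0.2257]
eef_rot: [-2.219, -2.221, 0.004]
contact_force: [0.9, -0.6, -1.7]
grip_width: 0.0142
grasp_force: 29.4
```

Call:
jog_arm:
  deltas:
    - [0.2,-0.1,0,0]
    - [0.5,-0.2,0,0]
    - [0.8,-0.35,0,0]
    - [1,-0.41,0,0]
    - [1,-0.41,0,0]

```text
time_s: 18.93
eef_pos: [0.4907, 0.2599, 0.2258]
eef_rot: [-2.217, -2.224, 0.002]
contact_force: [-0.4, -0.1, -1.8]
grip_width: 0.0145
grasp_force: 29.4
```

Call:
jog_arm:
  deltas:
    - [0.1,-0.05,0,0]
    - [0.2,-0.1,0,0]
    - [0.28,-0.13,0,0]
    - [0.3,-0.13,0,0]
    - [0.3,-0.13,0,0]
    - [0.3,-0.13,0,0]

```text
time_s: 19.43
eef_pos: [0.482, 0.281, 0.2268]
eef_rot: [2.221, 2.221, -0.0]
contact_force: [1.6, -0.1, -1.2]
grip_width: 0.0145
grasp_force: 29.4
```

Call:
jog_arm:
  deltas:
    - [0,0,0.2,0]
    - [0,0,0.4,0]
    - [0,0,0.6,0]
    - [0,0,0.8,0]
    - [0,0,0.95,0]
    - [0,0,1,0]
    - [0,0,1,0]
    - [0,0,1,0]

```text
time_s: 20.1
eef_pos: [0.4824, 0.2812, 0.1473]
eef_rot: [2.222, 2.221, 0.001]
contact_force: [0.9, 0.4, -1.5]
grip_width: 0.0144
grasp_force: 29.4
```

Call:
jog_arm:
  deltas:
    - [0,0,0.02,0]
    - [0,0,0.035,0]
    - [0,0,0.05,0]
    - [0,0,0.06,0]
    - [0,0,0.065,0]
    - [0,0,0.065,0]

```text
time_s: 20.6
eef_pos: [0.4823, 0.2815, 0.1427]
eef_rot: [2.221, 2.221, 0.002]
contact_force: [-0.9, -0.2, 5.3]
grip_width: 0.0145
grasp_force: 30.1
```

Call:
jog_arm:
  deltas:
    - [0,0,0,0]
    - [0,0,0,0]
    - [0,0,0,0]
    - [0,0,0,0]
    - [0,0,0,0]
    - [0,0,0,0]
    - [0,0,0,0]
  hand: 0.6

```text
time_s: 21.18
eef_pos: [0.4819, 0.2813, 0.1416]
eef_rot: [2.221, 2.221, -0.0]
contact_force: [0.1, 0.4, 0.3]
grip_width: 0.0513
grasp_force: 0.0
```

Call:
jog_arm:
  deltas:
    - [0,0,-0.1,0]
    - [0,0,-0.3,0]
    - [0,0,-0.6,0]
    - [0,0,-1,0]
    - [0,0,-1,0]

```text
time_s: 21.6
eef_pos: [0.4847, 0.2828, 0.2283]
eef_rot: [2.219, 2.219, 0.018]
contact_force: [0.4, 0.0, 0.7]
grip_width: 0.0514
grasp_force: 0.0
```

Call:
jog_arm:
  deltas:
    - [0,0,-0.4,0]
    - [0,0,-0.8,0]
    - [0,0,-0.95,0]
    - [0,0,-0.95,0]
    - [0,0,-0.95,0]

```text
time_s: 22.02
eef_pos: [0.4819, 0.2813, 0.298]
eef_rot: [2.221, 2.221, 0.002]
contact_force: [-0.3, 0.3, 0.4]
grip_width: 0.0512
grasp_force: 0.0
```

Call:
jog_arm:
  deltas:
    - [-0.4,0.2,0,0]
    - [-0.8,0.4,0,0]
    - [-0.98,0.51,0,0]
    - [-0.98,0.51,0,0]
  hand: 0.8

```text
time_s: 22.35
eef_pos: [0.5233, 0.1999, 0.2954]
eef_rot: [-2.225, -2.217, 0.006]
contact_force: [-0.2, 1.2, 0.4]
grip_width: 0.0686
grasp_force: 0.0
```

Call:
jog_arm:
  deltas:
    - [-0.4,0.2,0,0]
    - [-0.8,0.4,0,0]
    - [-0.98,0.51,0,0]
    - [-0.98,0.51,0,0]

```text
time_s: 22.68
eef_pos: [0.5641, 0.1222, 0.2957]
eef_rot: [-2.224, -2.217, 0.005]
contact_force: [0.6, 0.4, -0.1]
grip_width: 0.0685
grasp_force: 0.0
```

Call:
jog_arm:
  deltas:
    - [-0.4,0.2,0,0]
    - [-0.8,0.4,0,0]
    - [-0.98,0.51,0,0]
    - [-0.98,0.51,0,0]

```text
time_s: 23.02
eef_pos: [0.605, 0.0445, 0.2961]
eef_rot: [-2.224, -2.218, 0.003]
contact_force: [0.5, -0.1, 0.3]
grip_width: 0.0682
grasp_force: 0.0
```

Call:
jog_arm:
  deltas:
    - [-0.4,0.2,0,0]
    - [-0.8,0.4,0,0]
    - [-0.99,0.52,0,0]
    - [-0.99,0.52,0,0]
    - [-0.99,0.52,0,0]
    - [-0.99,0.52,0,0]
    - [-0.99,0.52,0,0]

```text
time_s: 23.6
eef_pos: [0.6452, -0.0311, 0.2977]
eef_rot: [-2.218, -2.223, -0.0]
contact_force: [-0.3, 0.9, -0.3]
grip_width: 0.0686
grasp_force: 0.0
```

Call:
jog_arm:
  deltas:
    - [-0.02,0.01,0.3,0]
    - [-0.02,0.01,0.6,0]
    - [-0.02,0.01,0.9,0]
    - [-0.02,0.01,1,0]
    - [-0.02,0.01,1,0]

```text
time_s: 24.02
eef_pos: [0.6451, -0.0334, 0.2155]
eef_rot: [-2.217, -2.22, 0.005]
contact_force: [-0.5, 0.4, 0.7]
grip_width: 0.0685
grasp_force: 0.0
```

Call:
jog_arm:
  deltas:
    - [0,0,0.2,0]
    - [0,0,0.5,0]
    - [0,0,0.7,0]
    - [0,0,0.7,0]
    - [0,0,0.7,0]

```text
time_s: 24.43
eef_pos: [0.6471, -0.0343, 0.1628]
eef_rot: [2.22, 2.222, 0.001]
contact_force: [-0.0, 0.2, 1.3]
grip_width: 0.0684
grasp_force: 0.0
```

Call:
jog_arm:
  deltas:
    - [0,0,0,0]
    - [0,0,0,0]
    - [0,0,0,0]
    - [0,0,0,0]
    - [0,0,0,0]
    - [0,0,0,0]
    - [0,0,0,0]
    - [0,0,0,0]
    - [0,0,0,0]
    - [0,0,0,0]
    - [0,0,0,0]
  hand: 0.08
  squeeze: 30

```text
time_s: 25.35
eef_pos: [0.6472, -0.0347, 0.1627]
eef_rot: [2.22, 2.221, 0.002]
contact_force: [-0.1, 0.2, 5.9]
grip_width: 0.0143
grasp_force: 29.6
```

Call:
jog_arm:
  deltas:
    - [0,0,-0.1,0]
    - [0,0,-0.3,0]
    - [0,0,-0.5,0]
    - [0,0,-0.7,0]
    - [0,0,-0.9,0]
    - [0,0,-1,0]
    - [0,0,-1,0]

```text
time_s: 25.93
eef_pos: [0.6474, -0.0348, 0.2436]
eef_rot: [2.22, 2.22, 0.003]
contact_force: [0.7, -0.3, -1.1]
grip_width: 0.0144
grasp_force: 29.4
```

Call:
jog_arm:
  deltas:
    - [0.05,-0.1,0,0]
    - [0.2,-0.3,0,0]
    - [0.3,-0.5,0,0]
    - [0.4,-0.7,0,0]
    - [0.5,-0.9,0,0]
    - [0.6,-0.98,0,0]

```text
time_s: 26.43
eef_pos: [0.5648, 0.0139, 0.2402]
eef_rot: [-2.219, -2.219, 0.006]
contact_force: [-0.6, -0.4, -2.7]
grip_width: 0.0145
grasp_force: 29.5
```

Call:
jog_arm:
  deltas:
    - [0.15,-0.25,0,0]
    - [0.3,-0.5,0,0]
    - [0.45,-0.75,0,0]
    - [0.6,-0.98,0,0]

```text
time_s: 26.77
eef_pos: [0.4881, 0.0619, 0.2406]
eef_rot: [-2.22, -2.22, 0.003]
contact_force: [-0.1, 0.3, -1.6]
grip_width: 0.0143
grasp_force: 29.5
```

Call:
jog_arm:
  deltas:
    - [0.15,-0.25,0,0]
    - [0.3,-0.5,0,0]
    - [0.45,-0.75,0,0]
    - [0.6,-0.98,0,0]
    - [0.6,-0.98,0,0]

```text
time_s: 27.18
eef_pos: [0.4075, 0.1105, 0.2408]
eef_rot: [-2.217, -2.221, 0.005]
contact_force: [-0.2, 0.1, -1.6]
grip_width: 0.0149
grasp_force: 29.6
```

Call:
jog_arm:
  deltas:
    - [0.1,0,0,0]
    - [0.3,0,0,0]
    - [0.6,0,0,0]
    - [0.9,0,0,0]
    - [0.98,0,0,0]

```text
time_s: 27.6
eef_pos: [0.4126, 0.1905, 0.2413]
eef_rot: [-2.22, -2.222, -0.003]
contact_force: [0.5, 0.1, -1.2]
grip_width: 0.0144
grasp_force: 29.6
```

Call:
jog_arm:
  deltas:
    - [0.2,0,0,0]
    - [0.5,0,0,0]
    - [0.8,0,0,0]
    - [0.98,0,0,0]
    - [0.98,0,0,0]

```text
time_s: 28.02
eef_pos: [0.4123, 0.2686, 0.241]
eef_rot: [-2.219, -2.223, -0.001]
contact_force: [0.5, -0.5, -0.8]
grip_width: 0.0146
grasp_force: 29.6
```

Call:
jog_arm:
  deltas:
    - [0.2,0,0,0]
    - [0.5,0,0,0]
    - [0.8,0,0,0]
    - [0.94,0,0,0]
    - [0.94,0,0,0]
    - [0.94,0,0,0]
    - [0.94,0,0,0]

```text
time_s: 28.6
eef_pos: [0.4115, 0.3399, 0.2414]
eef_rot: [2.221, 2.22, -0.003]
contact_force: [0.1, 0.9, -1.1]
grip_width: 0.0141
grasp_force: 29.6
```

Call:
jog_arm:
  deltas:
    - [0,0,0.2,0]
    - [0,0,0.4,0]
    - [0,0,0.6,0]
    - [0,0,0.8,0]
    - [0,0,0.95,0]
    - [0,0,1,0]
    - [0,0,1,0]
    - [0,0,1,0]

```text
time_s: 29.27
eef_pos: [0.4119, 0.3408, 0.1622]
eef_rot: [2.222, 2.22, 0.001]
contact_force: [1.0, 1.1, -1.1]
grip_width: 0.0144
grasp_force: 29.6
```

Call:
jog_arm:
  deltas:
    - [0,0,0.01,0]
    - [0,0,0.02,0]
    - [0,0,0.03,0]
    - [0,0,0.04,0]
    - [0,0,0.05,0]
    - [0,0,0.05,0]

```text
time_s: 29.77
eef_pos: [0.4115, 0.3414, 0.1577]
eef_rot: [2.221, 2.222, 0.0]
contact_force: [0.6, -0.9, -1.1]
grip_width: 0.0145
grasp_force: 29.7
```

Call:
jog_arm:
  deltas:
    - [0,0,0.01,0]
    - [0,0,0.015,0]
    - [0,0,0.015,0]

```text
time_s: 30.02
eef_pos: [0.4118, 0.3416, 0.1577]
eef_rot: [2.221, 2.221, 0.002]
contact_force: [-1.8, -0.9, 6.4]
grip_width: 0.0144
grasp_force: 30.4
```

Call:
jog_arm:
  deltas:
    - [0,0,0,0]
    - [0,0,0,0]
    - [0,0,0,0]
    - [0,0,0,0]
    - [0,0,0,0]
    - [0,0,0,0]
    - [0,0,0,0]
  hand: 0.6

```text
time_s: 30.6
eef_pos: [0.4115, 0.3412, 0.1564]
eef_rot: [2.221, 2.221, -0.0]
contact_force: [-0.5, 0.4, -0.6]
grip_width: 0.0515
grasp_force: 0.0
```

Call:
jog_arm:
  deltas:
    - [0,0,-0.1,0]
    - [0,0,-0.3,0]
    - [0,0,-0.6,0]
    - [0,0,-1,0]
    - [0,0,-1,0]

```text
time_s: 31.02
eef_pos: [0.4139, 0.3432, 0.243]
eef_rot: [2.22, 2.22, 0.019]
contact_force: [1.2, 0.3, 1.6]
grip_width: 0.0514
grasp_force: 0.0
```

Call:
jog_arm:
  deltas:
    - [0,0,-0.4,0]
    - [0,0,-0.75,0]
    - [0,0,-0.75,0]
    - [0,0,-0.75,0]
    - [0,0,-0.75,0]
  hand: 1

```text
time_s: 31.43
eef_pos: [0.4112, 0.341, 0.2961]
eef_rot: [-2.221, -2.221, 0.001]
contact_force: [-0.3, -0.8, -0.7]
grip_width: 0.0852
grasp_force: 0.0
```

Run:
```python
from h import *
p,d=snap('side','s2'); a=p[150:310,150:420]; q,d=snap('top','t2')
a=cv2.resize(a,(540,320)); b=q[190:400,110:380]; b=cv2.resize(b,(360,280)) 
o=np.zeros((600,540,3),np.uint8); o[:320]=a; o[320:,:360]=b; cv2.imwrite('pics/c2.png',o[:,:,::-1]); print(observe()['eef_pos'])
```

```text
[0.41097769 0.34086101 0.295232  ]
```

View pics/c2.png

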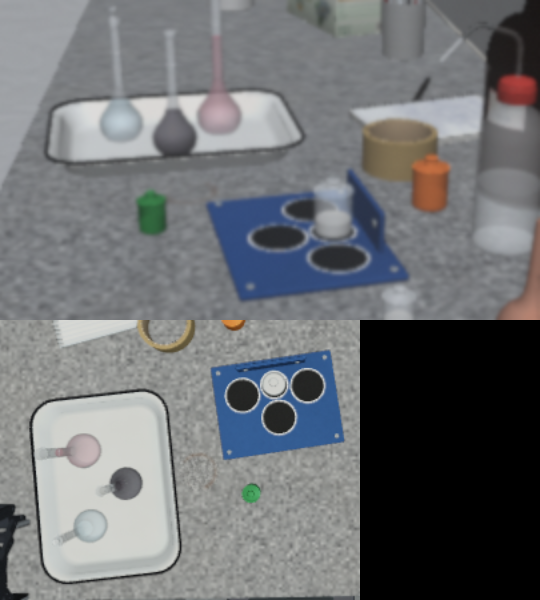

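All three flasks stand upright in the tray, and the seats are empty. The bottle is on the rear seat at crop (274,384). I'll re-measure the seats and the bottle now that they're visible.

Run:
```python
from h import *
p=cv2.imread('pics/top2.png') if 0 else cv2.imread('pics/t2.png')
g=cv2.cvtColor(p,cv2.COLOR_BGR2GRAY); m=(g<50).astype(np.uint8); m[:205]=0;m[300:]=0;m[:,:260]=0;m[:,375:]=0
n,_,st,c=cv2.connectedComponentsWithStats(m)
for i in range(1,n):
    if st[i,4]>200: print('seat',c[i].round(1),st[i].tolist(),at_z('top',c[i],.008)[0].round(4))
for nme in('side','top'):
    for a in masks_of(nme,'weighing_bottle'):
        ys,xs=np.nonzero(a['pixels']); u=[xs.mean(),ys.mean()]; print(nme,np.round(u,1),len(xs),a['extent'],at_z(nme,u,.036)[0].round(3),round(a['confidence'],2))
# bottle expected outline lid top
print(proj('top',[.6484,.0259,.065]),proj('side',[.6484,.0259,.036]))
```

```text
seat [340.4 239. ] [330, 228, 22, 23, 395] [ 0.6458 -0.0332  0.008 ]
seat [291.5 246.4] [281, 236, 22, 22, 395] [0.6303 0.0818 0.008 ]
seat [319.1 262.9] [308, 252, 23, 23, 401] [0.5905 0.0178 0.008 ]
side [316.  254.5] 537 [307.4, 239.5, 325.5, 267.2] [0.649 0.017 0.036] 0.97
side [364.6 241.7] 464 [354.0, 229.6, 374.9, 255.9] [0.763 0.07  0.036] 0.76
side [348.9 305.6] 400 [341.5, 291.0, 359.8, 320.2] [ 0.677 -0.189  0.036] 0.66
side [225.2 256.4] 296 [218.8, 246.1, 232.6, 266.5] [0.465 0.028 0.036] 0.5
top [314.6 236.8] 278 [304.0, 228.6, 324.4, 248.9] [0.65  0.027 0.036] 0.79
top [393.2 221.8] 164 [385.6, 214.6, 402.2, 230.6] [ 0.681 -0.154  0.036] 0.67
top [284.1 186.7] 306 [274.8, 177.1, 295.2, 198.7] [0.767 0.096 0.036] 0.6
top [298.  319.2] 141 [292.7, 309.7, 304.9, 326.7] [0.463 0.067 0.036] 0.43
[[314.71736793 236.16805446]] [[315.21915888 252.5895309 ]]
```

Call:
jog_arm:
  deltas:
    - [-0.4,0.3,0,0]
    - [-0.8,0.6,0,0]
    - [-0.98,0.74,0,0]
    - [-0.98,0.74,0,0]

```text
time_s: 31.97
eef_pos: [0.4724, 0.2602, 0.2956]
eef_rot: [2.225, 2.216, -0.003]
contact_force: [-0.6, 0.7, 0.1]
grip_width: 0.0857
grasp_force: 0.0
```

Call:
jog_arm:
  deltas:
    - [-0.4,0.3,0,0]
    - [-0.8,0.6,0,0]
    - [-0.98,0.74,0,0]
    - [-0.98,0.74,0,0]

```text
time_s: 32.3
eef_pos: [0.5314, 0.1824, 0.2955]
eef_rot: [2.225, 2.217, -0.002]
contact_force: [0.5, 0.2, 0.3]
grip_width: 0.0854
grasp_force: 0.0
```

Call:
jog_arm:
  deltas:
    - [-0.4,0.3,0,0]
    - [-0.8,0.6,0,0]
    - [-0.98,0.74,0,0]
    - [-0.98,0.74,0,0]

```text
time_s: 32.63
eef_pos: [0.5904, 0.1046, 0.2954]
eef_rot: [-2.224, -2.218, 0.002]
contact_force: [-0.2, 0.7, -0.0]
grip_width: 0.0853
grasp_force: 0.0
```

Call:
jog_arm:
  deltas:
    - [-0.4,0.3,0,0]
    - [-0.8,0.6,0,0]
    - [-0.99,0.75,0,0]
    - [-0.99,0.75,0,0]
    - [-0.99,0.75,0,0]
    - [-0.99,0.75,0,0]

```text
time_s: 33.13
eef_pos: [0.6481, 0.029, 0.2962]
eef_rot: [-2.218, -2.222, 0.0]
contact_force: [0.1, 0.4, 0.3]
grip_width: 0.0855
grasp_force: 0.0
```

Call:
jog_arm:
  deltas:
    - [0,0,0,0.2]
    - [0,0,0,0.4]
    - [0,0,0,0.6]
    - [0,0,0,0.8]
    - [0,0,0,1]
    - [0,0,0,1]
    - [0,0,0,1]
    - [0,0,0,1]

```text
time_s: 33.8
eef_pos: [0.648, 0.0291, 0.2969]
eef_rot: [-2.901, -1.205, -0.0]
contact_force: [-0.4, 0.3, -0.4]
grip_width: 0.0853
grasp_force: 0.0
```

Call:
jog_arm:
  deltas:
    - [0,0,0,0.2]
    - [0,0,0,0.4]
    - [0,0,0,0.6]
    - [0,0,0,0.8]
    - [0,0,0,1]
    - [0,0,0,1]
    - [0,0,0,1]
    - [0,0,0,1]

```text
time_s: 34.47
eef_pos: [0.6484, 0.0284, 0.2968]
eef_rot: [-3.141, -0.004, 0.0]
contact_force: [-0.6, 0.2, -0.1]
grip_width: 0.0856
grasp_force: 0.0
```

Call:
jog_arm:
  deltas:
    - [0,0.034,0.3,0]
    - [0,0.034,0.6,0]
    - [0,0.034,0.9,0]
    - [0,0.034,1,0]

```text
time_s: 34.8
eef_pos: [0.6468, 0.0251, 0.2129]
eef_rot: [-3.141, -0.005, 0.01]
contact_force: [-0.3, -0.8, -0.7]
grip_width: 0.0855
grasp_force: 0.0
```

Call:
jog_arm:
  deltas:
    - [0,0,0.3,0]
    - [0,0,0.6,0]
    - [0,0,0.9,0]
    - [0,0,1,0]
    - [0,0,1,0]
    - [0,0,1,0]

```text
time_s: 35.3
eef_pos: [0.6497, 0.0245, 0.1375]
eef_rot: [-3.142, -0.002, -0.002]
contact_force: [-0.4, -0.2, 0.9]
grip_width: 0.0854
grasp_force: 0.0
```

Call:
jog_arm:
  deltas:
    - [0,0,0.2,0]
    - [0,0,0.4,0]
    - [0,0,0.6,0]
    - [0,0,0.8,0]
    - [0,0,1,0]
    - [0,0,1,0]
    - [0,0,1,0]

```text
time_s: 35.88
eef_pos: [0.6499, 0.0243, 0.0578]
eef_rot: [3.142, 0.001, 0.003]
contact_force: [0.8, -0.8, 1.1]
grip_width: 0.0854
grasp_force: 0.0
```

Call:
jog_arm:
  deltas:
    - [-0.02,-0.015,0.04,0]
    - [-0.02,-0.015,0.08,0]
    - [-0.02,-0.015,0.08,0]
    - [-0.02,-0.015,0.08,0]

```text
time_s: 36.22
eef_pos: [0.6478, 0.0254, 0.0507]
eef_rot: [3.142, 0.0, 0.002]
contact_force: [0.8, -0.3, 0.2]
grip_width: 0.0856
grasp_force: 0.0
```

Call:
jog_arm:
  deltas:
    - [-0.02,0,0,0]
    - [-0.02,0,0,0]
    - [-0.02,0,0,0]
    - [-0.02,0,0,0]
    - [-0.02,0,0,0]
    - [-0.02,0,0,0]
    - [-0.02,0,0,0]
    - [-0.02,0,0,0]
  hand: 0.4
  squeeze: 20

```text
time_s: 36.88
eef_pos: [0.6461, 0.0254, 0.0504]
eef_rot: [3.142, 0.0, 0.001]
contact_force: [0.6, 0.2, 1.6]
grip_width: 0.0418
grasp_force: 20.4
```

Call:
jog_arm:
  deltas:
    - [0,0,-0.1,0]
    - [0,0,-0.3,0]
    - [0,0,-0.5,0]
    - [0,0,-0.7,0]
    - [0,0,-0.9,0]
    - [0,0,-1,0]
    - [0,0,-1,0]

```text
time_s: 37.47
eef_pos: [0.6471, 0.0254, 0.1325]
eef_rot: [-3.142, -0.0, -0.007]
contact_force: [-0.5, 0.2, -0.9]
grip_width: 0.0414
grasp_force: 20.4
```

Call:
jog_arm:
  deltas:
    - [0,0,-0.2,0]
    - [0,0,-0.4,0]
    - [0,0,-0.5,0]
    - [0,0,-0.5,0]

```text
time_s: 37.8
eef_pos: [0.6467, 0.0254, 0.1714]
eef_rot: [3.142, 0.0, 0.004]
contact_force: [0.2, 1.1, -0.9]
grip_width: 0.0416
grasp_force: 20.4
```

Call:
jog_arm:
  deltas:
    - [-0.03,0.1,0,0]
    - [-0.1,0.3,0,0]
    - [-0.15,0.5,0,0]
    - [-0.2,0.7,0,0]
    - [-0.25,0.9,0,0]
    - [-0.28,1,0,0]

```text
time_s: 38.3
eef_pos: [0.622, -0.0567, 0.1684]
eef_rot: [3.141, -0.002, -0.005]
contact_force: [-0.8, -0.2, -0.5]
grip_width: 0.0412
grasp_force: 20.5
```

Call:
jog_arm:
  deltas:
    - [-0.1,0.25,0,0]
    - [-0.15,0.5,0,0]
    - [-0.2,0.75,0,0]
    - [-0.28,1,0,0]

```text
time_s: 38.63
eef_pos: [0.6005, -0.1354, 0.169]
eef_rot: [-3.141, -0.0, 0.002]
contact_force: [-0.2, -0.3, -0.3]
grip_width: 0.0414
grasp_force: 20.5
```

Call:
jog_arm:
  deltas:
    - [-0.1,0.25,0,0]
    - [-0.15,0.5,0,0]
    - [-0.2,0.75,0,0]
    - [-0.28,1,0,0]

```text
time_s: 38.97
eef_pos: [0.5781, -0.2155, 0.169]
eef_rot: [-3.141, -0.0, 0.002]
contact_force: [0.4, 0.6, -0.8]
grip_width: 0.0413
grasp_force: 20.5
```

Call:
jog_arm:
  deltas:
    - [-0.1,0.25,0,0]
    - [-0.15,0.5,0,0]
    - [-0.2,0.75,0,0]
    - [-0.28,0.95,0,0]
    - [-0.28,1,0,0]
    - [-0.28,1,0,0]
    - [-0.28,1,0,0]
    - [-0.28,1,0,0]

```text
time_s: 39.63
eef_pos: [0.5565, -0.2936, 0.1698]
eef_rot: [-3.141, -0.001, 0.001]
contact_force: [0.5, 0.1, -0.0]
grip_width: 0.0415
grasp_force: 20.5
```

Call:
jog_arm:
  deltas:
    - [-0.02,0.05,0,0]
    - [-0.04,0.1,0.1,0]
    - [-0.04,0.14,0.3,0]
    - [-0.04,0.14,0.5,0]
    - [-0.04,0.14,0.7,0]
    - [-0.04,0.14,0.78,0]
    - [-0.04,0.14,0.78,0]
    - [-0.04,0.14,0.78,0]

```text
time_s: 40.3
eef_pos: [0.5532, -0.3058, 0.1076]
eef_rot: [-3.142, -0.001, 0.0]
contact_force: [0.8, -0.3, 0.1]
grip_width: 0.0418
grasp_force: 20.5
```

Call:
jog_arm:
  deltas:
    - [0,0,0.02,0]
    - [0,0,0.03,0]
    - [0,0,0.04,0]
    - [0,0,0.04,0]

```text
time_s: 40.63
eef_pos: [0.5533, -0.3059, 0.105]
eef_rot: [3.141, 0.0, 0.001]
contact_force: [-0.0, 0.1, -0.3]
grip_width: 0.0417
grasp_force: 20.5
```

Call:
jog_arm:
  deltas:
    - [0,0,0.01,0]
    - [0,0,0.02,0]
    - [0,0,0.03,0]
    - [0,0,0.035,0]
    - [0,0,0.035,0]

```text
time_s: 41.05
eef_pos: [0.5532, -0.3058, 0.1023]
eef_rot: [3.141, 0.0, 0.001]
contact_force: [-1.5, 1.5, 3.8]
grip_width: 0.0416
grasp_force: 20.8
```

Contact came at the expected height. I'll release, rise and check.

Call:
jog_arm:
  deltas:
    - [0,0,0,0]
    - [0,0,0,0]
    - [0,0,0,0]
    - [0,0,0,0]
    - [0,0,0,0]
    - [0,0,0,0]
    - [0,0,0,0]
  hand: 0.9

```text
time_s: 41.63
eef_pos: [0.5532, -0.3058, 0.1016]
eef_rot: [3.142, 0.0, -0.0]
contact_force: [-0.0, 0.2, -0.9]
grip_width: 0.077
grasp_force: 0.0
```

Call:
jog_arm:
  deltas:
    - [0,0,-0.1,0]
    - [0,0,-0.3,0]
    - [0,0,-0.6,0]
    - [0,0,-1,0]
    - [0,0,-1,0]

```text
time_s: 42.05
eef_pos: [0.5561, -0.3075, 0.1889]
eef_rot: [3.135, 0.0, 0.017]
contact_force: [0.7, -0.5, 0.3]
grip_width: 0.077
grasp_force: 0.0
```

Call:
jog_arm:
  deltas:
    - [0,0,-0.4,0]
    - [0,0,-0.8,0]
    - [0,0,-1,0]
    - [0,0,-1,0]

```text
time_s: 42.38
eef_pos: [0.5548, -0.3068, 0.2672]
eef_rot: [3.137, 0.0, 0.014]
contact_force: [1.1, -0.1, 0.7]
grip_width: 0.0768
grasp_force: 0.0
```

Call:
jog_arm:
  deltas:
    - [0,0,-0.3,-0.2]
    - [0,0,-0.45,-0.4]
    - [0,0,-0.45,-0.6]
    - [0,0,-0.45,-0.8]
    - [0,0,-0.45,-1]
    - [0,0,-0.45,-1]
    - [0,0,-0.45,-1]
    - [0,0,-0.45,-1]

```text
time_s: 43.05
eef_pos: [0.5528, -0.3056, 0.2965]
eef_rot: [-2.901, -1.202, 0.002]
contact_force: [0.6, 0.1, -0.2]
grip_width: 0.0771
grasp_force: 0.0
```

Call:
jog_arm:
  deltas:
    - [0,0,0,-0.2]
    - [0,0,0,-0.4]
    - [0,0,0,-0.6]
    - [0,0,0,-0.8]
    - [0,0,0,-1]
    - [0,0,0,-1]
    - [0,0,0,-1]
    - [0,0,0,-1]

```text
time_s: 43.72
eef_pos: [0.5529, -0.3057, 0.2969]
eef_rot: [-2.221, -2.22, 0.001]
contact_force: [-0.0, -0.6, 0.1]
grip_width: 0.0766
grasp_force: 0.0
```

Run:
```python
from h import *
p,d=snap('side','s3'); q,_=snap('top','t3'); s=observe(); print(s['time_s'],s['eef_pos'],s['eef_rot'])
o=np.zeros((400,700,3),np.uint8); o[:,:350]=cv2.resize(p[280:420,160:340],(350,400)); o[:,350:]=cv2.resize(q[230:360,400:520],(350,400)); cv2.imwrite('pics/c3.png',o[:,:,::-1])
for n in('side','top'):
    for a in masks_of(n,'weighing_bottle'):
        ys,xs=np.nonzero(a['pixels']); print(n,at_z(n,[xs.mean(),ys.mean()],.088)[0].round(4),round(a['confidence'],2))
```

```text
43.8167 [ 0.55297084 -0.30569961  0.29713108] [-2.22279408e+00 -2.21885173e+00  4.56869113e-04]
side [ 0.5571 -0.3097  0.088 ] 0.96
side [ 0.6584 -0.2748  0.088 ] 0.84
side [ 0.4743 -0.0821  0.088 ] 0.8
side [ 0.7334 -0.0493  0.088 ] 0.56
side [0.4871 0.1445 0.088 ] 0.46
side [ 0.5135 -0.3975  0.088 ] 0.33
top [ 0.556 -0.306  0.088] 0.58
top [0.7564 0.0911 0.088 ] 0.54
top [ 0.6752 -0.1468  0.088 ] 0.52
top [0.4681 0.0635 0.088 ] 0.52
```

View pics/c3.png

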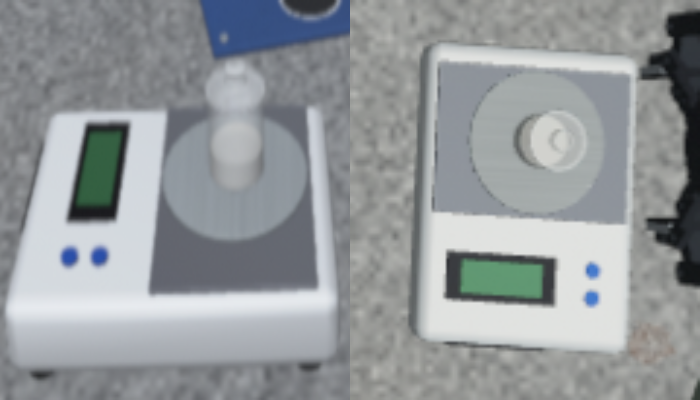

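The bottle stands upright and centred on the pan, at crop (235,165) in the side view and (537,140) in the top view. Now I'll return the flasks, starting with blue.

Call:
jog_arm:
  deltas:
    - [0.2,-0.05,0,0]
    - [0.5,-0.15,0,0]
    - [0.8,-0.2,0,0]
    - [1,-0.22,0,0]
  hand: 0.6

```text
time_s: 44.25
eef_pos: [0.5348, -0.2242, 0.2978]
eef_rot: [-2.222, -2.22, -0.0]
contact_force: [-0.1, -0.5, 0.3]
grip_width: 0.0508
grasp_force: 0.0
```

Call:
jog_arm:
  deltas:
    - [0.4,-0.1,0,0]
    - [0.8,-0.2,0,0]
    - [1,-0.22,0,0]

```text
time_s: 44.5
eef_pos: [0.5167, -0.143, 0.2979]
eef_rot: [-2.22, -2.221, -0.001]
contact_force: [-0.2, -0.6, -0.6]
grip_width: 0.0509
grasp_force: 0.0
```

Call:
jog_arm:
  deltas:
    - [0.4,-0.1,0,0]
    - [0.8,-0.2,0,0]
    - [1,-0.22,0,0]

```text
time_s: 44.75
eef_pos: [0.4991, -0.0631, 0.298]
eef_rot: [-2.22, -2.222, -0.001]
contact_force: [-0.0, 0.9, -0.5]
grip_width: 0.0515
grasp_force: 0.0
```

Call:
jog_arm:
  deltas:
    - [0.4,-0.1,0,0]
    - [0.8,-0.2,0,0]
    - [1,-0.22,0,0]

```text
time_s: 45.0
eef_pos: [0.4816, 0.0169, 0.2979]
eef_rot: [-2.22, -2.222, -0.001]
contact_force: [-0.2, -1.0, -0.0]
grip_width: 0.0513
grasp_force: 0.0
```

Call:
jog_arm:
  deltas:
    - [0.4,-0.1,0,0]
    - [0.8,-0.2,0,0]
    - [1,-0.22,0,0]

```text
time_s: 45.25
eef_pos: [0.464, 0.0969, 0.2979]
eef_rot: [-2.219, -2.222, -0.001]
contact_force: [0.2, -1.1, 0.1]
grip_width: 0.0513
grasp_force: 0.0
```

Call:
jog_arm:
  deltas:
    - [0.4,-0.1,0,0]
    - [0.8,-0.2,0,0]
    - [1,-0.22,0,0]

```text
time_s: 45.5
eef_pos: [0.4465, 0.177, 0.2979]
eef_rot: [-2.219, -2.223, -0.002]
contact_force: [-0.1, -0.7, -0.0]
grip_width: 0.0512
grasp_force: 0.0
```

Call:
jog_arm:
  deltas:
    - [0.4,-0.1,0,0]
    - [0.8,-0.2,0,0]
    - [1,-0.22,0,0]

```text
time_s: 45.75
eef_pos: [0.4289, 0.2571, 0.2978]
eef_rot: [-2.219, -2.223, -0.002]
contact_force: [0.4, 0.4, 0.5]
grip_width: 0.0514
grasp_force: 0.0
```

Call:
jog_arm:
  deltas:
    - [0.4,-0.1,0,0]
    - [0.8,-0.2,0,0]
    - [1,-0.22,0,0]
    - [1,-0.22,0,0]
    - [1,-0.22,0,0]
    - [1,-0.22,0,0]

```text
time_s: 46.25
eef_pos: [0.4124, 0.3335, 0.2976]
eef_rot: [2.221, 2.221, -0.001]
contact_force: [0.4, 0.4, -0.1]
grip_width: 0.0513
grasp_force: 0.0
```

Call:
jog_arm:
  deltas:
    - [0.09,-0.01,0,0]
    - [0.09,-0.01,0.2,0]
    - [0.09,-0.01,0.4,0]
    - [0.09,-0.01,0.7,0]
    - [0.09,-0.01,1,0]
    - [0.09,-0.01,1,0]

```text
time_s: 46.75
eef_pos: [0.4097, 0.339, 0.2136]
eef_rot: [-2.222, -2.219, 0.014]
contact_force: [-0.7, -1.2, -0.5]
grip_width: 0.0514
grasp_force: 0.0
```

Call:
jog_arm:
  deltas:
    - [0,0,0.2,0]
    - [0,0,0.4,0]
    - [0,0,0.6,0]
    - [0,0,0.74,0]
    - [0,0,0.74,0]
    - [0,0,0.74,0]
    - [0,0,0.74,0]

```text
time_s: 47.33
eef_pos: [0.4124, 0.3418, 0.16]
eef_rot: [2.222, 2.221, 0.004]
contact_force: [-0.1, -0.2, 0.5]
grip_width: 0.0513
grasp_force: 0.0
```

Call:
jog_arm:
  deltas:
    - [0,0,0,0]
    - [0,0,0,0]
    - [0,0,0,0]
    - [0,0,0,0]
    - [0,0,0,0]
    - [0,0,0,0]
    - [0,0,0,0]
    - [0,0,0,0]
    - [0,0,0,0]
  hand: 0.08
  squeeze: 30

```text
time_s: 48.08
eef_pos: [0.4118, 0.3417, 0.1593]
eef_rot: [2.221, 2.221, 0.002]
contact_force: [-0.5, -0.5, 5.6]
grip_width: 0.0146
grasp_force: 29.2
```

Call:
jog_arm:
  deltas:
    - [0,0,-0.1,0]
    - [0,0,-0.3,0]
    - [0,0,-0.5,0]
    - [0,0,-0.7,0]
    - [0,0,-0.9,0]
    - [0,0,-1,0]
    - [0,0,-1,0]

```text
time_s: 48.67
eef_pos: [0.4121, 0.3419, 0.2402]
eef_rot: [2.221, 2.221, 0.005]
contact_force: [-0.5, 0.9, -1.3]
grip_width: 0.0144
grasp_force: 29.5
```

Call:
jog_arm:
  deltas:
    - [-0.1,0,0,0]
    - [-0.3,0,0,0]
    - [-0.5,0,0,0]
    - [-0.7,0,0,0]
    - [-0.9,0,0,0]
    - [-0.98,0,0,0]

```text
time_s: 49.17
eef_pos: [0.4103, 0.2596, 0.2372]
eef_rot: [2.223, 2.22, -0.007]
contact_force: [-0.1, -0.2, -2.1]
grip_width: 0.0143
grasp_force: 29.4
```

Call:
jog_arm:
  deltas:
    - [-0.25,0,0,0]
    - [-0.5,0,0,0]
    - [-0.75,0,0,0]
    - [-0.98,0,0,0]

```text
time_s: 49.5
eef_pos: [0.4107, 0.1828, 0.2376]
eef_rot: [-2.221, -2.221, 0.003]
contact_force: [0.8, -1.0, -0.9]
grip_width: 0.0142
grasp_force: 29.4
```

Call:
jog_arm:
  deltas:
    - [-0.25,0,0,0]
    - [-0.5,0,0,0]
    - [-0.75,0,0,0]
    - [-0.95,0,0,0]
    - [-0.98,0,0,0]

```text
time_s: 49.92
eef_pos: [0.4105, 0.1037, 0.2378]
eef_rot: [-2.224, -2.218, 0.004]
contact_force: [0.2, -0.6, -1.5]
grip_width: 0.0143
grasp_force: 29.4
```

Call:
jog_arm:
  deltas:
    - [-0.1,0.1,0,0]
    - [-0.2,0.3,0,0]
    - [-0.3,0.5,0,0]
    - [-0.4,0.75,0,0]
    - [-0.58,0.97,0,0]

```text
time_s: 50.33
eef_pos: [0.4907, 0.0602, 0.2381]
eef_rot: [-2.22, -2.223, -0.001]
contact_force: [1.1, -0.2, -1.2]
grip_width: 0.0142
grasp_force: 29.4
```

Call:
jog_arm:
  deltas:
    - [-0.15,0.25,0,0]
    - [-0.3,0.5,0,0]
    - [-0.45,0.75,0,0]
    - [-0.58,0.97,0,0]

```text
time_s: 50.67
eef_pos: [0.5685, 0.0127, 0.2378]
eef_rot: [2.221, 2.222, -0.0]
contact_force: [-0.5, -0.3, -2.3]
grip_width: 0.0141
grasp_force: 29.4
```

Call:
jog_arm:
  deltas:
    - [-0.15,0.25,0,0]
    - [-0.3,0.5,0,0]
    - [-0.45,0.75,0,0]
    - [-0.55,0.9,0,0]
    - [-0.58,0.97,0,0]
    - [-0.58,0.97,0,0]
    - [-0.58,0.97,0,0]
    - [-0.58,0.97,0,0]

```text
time_s: 51.33
eef_pos: [0.6436, -0.0323, 0.2383]
eef_rot: [-2.22, -2.222, 0.001]
contact_force: [-0.0, -0.0, -1.7]
grip_width: 0.0146
grasp_force: 29.5
```

Call:
jog_arm:
  deltas:
    - [-0.025,0.025,0.1,0]
    - [-0.025,0.025,0.3,0]
    - [-0.025,0.025,0.5,0]
    - [-0.025,0.025,0.7,0]
    - [-0.025,0.025,0.85,0]
    - [-0.025,0.025,0.85,0]
    - [-0.025,0.025,0.85,0]
    - [-0.025,0.025,0.85,0]

```text
time_s: 52.0
eef_pos: [0.6466, -0.0349, 0.1714]
eef_rot: [2.22, 2.221, 0.002]
contact_force: [0.1, 0.1, -1.0]
grip_width: 0.0145
grasp_force: 29.4
```

Call:
jog_arm:
  deltas:
    - [0.005,-0.01,0.03,0]
    - [0.005,-0.01,0.06,0]
    - [0.005,-0.01,0.08,0]
    - [0.005,-0.01,0.09,0]
    - [0.005,-0.01,0.1,0]
    - [0.005,-0.01,0.1,0]

```text
time_s: 52.5
eef_pos: [0.646, -0.0347, 0.1643]
eef_rot: [2.22, 2.22, 0.002]
contact_force: [-0.2, 0.8, 5.9]
grip_width: 0.0145
grasp_force: 30.4
```

Blue is seated; release. Then on to grey at (.482,.281).

Call:
jog_arm:
  deltas:
    - [0,0,0,0]
    - [0,0,0,0]
    - [0,0,0,0]
    - [0,0,0,0]
    - [0,0,0,0]
    - [0,0,0,0]
    - [0,0,0,0]
  hand: 0.6

```text
time_s: 53.08
eef_pos: [0.6455, -0.0346, 0.1624]
eef_rot: [-2.221, -2.221, 0.0]
contact_force: [-0.2, -0.4, 0.1]
grip_width: 0.0512
grasp_force: 0.0
```

Call:
jog_arm:
  deltas:
    - [0,0,-0.1,0]
    - [0,0,-0.3,0]
    - [0,0,-0.6,0]
    - [0,0,-1,0]
    - [0,0,-1,0]

```text
time_s: 53.5
eef_pos: [0.6484, -0.0348, 0.25]
eef_rot: [2.214, 2.215, 0.013]
contact_force: [1.3, -0.0, 0.4]
grip_width: 0.0513
grasp_force: 0.0
```

Call:
jog_arm:
  deltas:
    - [0,0,-0.4,0]
    - [0,0,-0.7,0]
    - [0,0,-0.7,0]
    - [0,0,-0.7,0]

```text
time_s: 53.83
eef_pos: [0.6461, -0.0346, 0.3008]
eef_rot: [2.219, 2.219, 0.005]
contact_force: [0.7, -0.5, -1.4]
grip_width: 0.0512
grasp_force: 0.0
```

Call:
jog_arm:
  deltas:
    - [0.4,-0.2,0,0]
    - [0.8,-0.4,0,0]
    - [0.98,-0.51,0,0]
    - [0.98,-0.51,0,0]

```text
time_s: 54.17
eef_pos: [0.6026, 0.0465, 0.2978]
eef_rot: [-2.216, -2.224, 0.002]
contact_force: [0.1, -0.4, 0.4]
grip_width: 0.0512
grasp_force: 0.0
```

Call:
jog_arm:
  deltas:
    - [0.4,-0.2,0,0]
    - [0.8,-0.4,0,0]
    - [0.98,-0.51,0,0]
    - [0.98,-0.51,0,0]

```text
time_s: 54.5
eef_pos: [0.5625, 0.1241, 0.298]
eef_rot: [-2.217, -2.224, 0.001]
contact_force: [-0.2, -0.9, 1.0]
grip_width: 0.0512
grasp_force: 0.0
```

Call:
jog_arm:
  deltas:
    - [0.4,-0.2,0,0]
    - [0.8,-0.4,0,0]
    - [0.98,-0.51,0,0]
    - [0.98,-0.51,0,0]

```text
time_s: 54.83
eef_pos: [0.5224, 0.202, 0.298]
eef_rot: [-2.218, -2.224, 0.001]
contact_force: [-0.1, -0.5, 0.7]
grip_width: 0.0511
grasp_force: 0.0
```

Call:
jog_arm:
  deltas:
    - [0.4,-0.2,0,0]
    - [0.8,-0.4,0,0]
    - [0.98,-0.51,0,0]
    - [0.98,-0.51,0,0]
    - [0.98,-0.51,0,0]
    - [0.98,-0.51,0,0]

```text
time_s: 55.33
eef_pos: [0.4835, 0.2775, 0.2981]
eef_rot: [2.222, 2.219, -0.001]
contact_force: [0.4, -0.7, 0.2]
grip_width: 0.051
grasp_force: 0.0
```

Call:
jog_arm:
  deltas:
    - [0.04,-0.015,0,0]
    - [0.04,-0.015,0.2,0]
    - [0.04,-0.015,0.4,0]
    - [0.04,-0.015,0.7,0]
    - [0.04,-0.015,1,0]
    - [0.04,-0.015,1,0]

```text
time_s: 55.83
eef_pos: [0.4794, 0.2799, 0.2139]
eef_rot: [-2.222, -2.218, 0.015]
contact_force: [-0.4, -0.4, -0.0]
grip_width: 0.0511
grasp_force: 0.0
```

Call:
jog_arm:
  deltas:
    - [0,0,0.2,0]
    - [0,0,0.4,0]
    - [0,0,0.7,0]
    - [0,0,0.92,0]
    - [0,0,0.92,0]
    - [0,0,0.92,0]
    - [0,0,0.92,0]

```text
time_s: 56.42
eef_pos: [0.4824, 0.2824, 0.1466]
eef_rot: [2.221, 2.22, 0.004]
contact_force: [-0.2, -0.9, 0.7]
grip_width: 0.0514
grasp_force: 0.0
```

Call:
jog_arm:
  deltas:
    - [0,0,0,0]
    - [0,0,0,0]
    - [0,0,0,0]
    - [0,0,0,0]
    - [0,0,0,0]
    - [0,0,0,0]
    - [0,0,0,0]
    - [0,0,0,0]
    - [0,0,0,0]
  hand: 0.08
  squeeze: 30

```text
time_s: 57.17
eef_pos: [0.4818, 0.2825, 0.146]
eef_rot: [2.221, 2.221, 0.004]
contact_force: [0.5, -0.5, 5.1]
grip_width: 0.0139
grasp_force: 29.5
```

Call:
jog_arm:
  deltas:
    - [0,0,-0.1,0]
    - [0,0,-0.3,0]
    - [0,0,-0.5,0]
    - [0,0,-0.7,0]
    - [0,0,-0.9,0]
    - [0,0,-1,0]
    - [0,0,-1,0]

```text
time_s: 57.75
eef_pos: [0.4816, 0.2826, 0.2266]
eef_rot: [2.221, 2.221, 0.005]
contact_force: [0.9, 1.1, -1.6]
grip_width: 0.0143
grasp_force: 29.4
```

Call:
jog_arm:
  deltas:
    - [-0.1,0.05,0,0]
    - [-0.3,0.15,0,0]
    - [-0.5,0.2,0,0]
    - [-0.7,0.3,0,0]
    - [-0.9,0.35,0,0]
    - [-1,0.41,0,0]

```text
time_s: 58.25
eef_pos: [0.5133, 0.1998, 0.2233]
eef_rot: [-2.222, -2.22, 0.006]
contact_force: [-0.3, 0.0, -1.5]
grip_width: 0.0149
grasp_force: 29.4
```

Call:
jog_arm:
  deltas:
    - [-0.25,0.1,0,0]
    - [-0.5,0.2,0,0]
    - [-0.75,0.3,0,0]
    - [-1,0.41,0,0]

```text
time_s: 58.58
eef_pos: [0.5465, 0.121, 0.2237]
eef_rot: [-2.22, -2.221, 0.003]
contact_force: [-0.1, -0.8, -1.6]
grip_width: 0.0145
grasp_force: 29.4
```

Call:
jog_arm:
  deltas:
    - [-0.25,0.1,0,0]
    - [-0.5,0.2,0,0]
    - [-0.75,0.3,0,0]
    - [-1,0.41,0,0]

```text
time_s: 58.92
eef_pos: [0.5793, 0.0409, 0.2237]
eef_rot: [-2.22, -2.22, 0.003]
contact_force: [0.4, 0.1, -0.8]
grip_width: 0.0145
grasp_force: 29.4
```

Call:
jog_arm:
  deltas:
    - [-0.15,0.05,0,0]
    - [-0.25,0.1,0,0]
    - [-0.3,0.13,0,0]
    - [-0.3,0.13,0,0]
    - [-0.3,0.13,0,0]
    - [-0.3,0.13,0,0]
    - [-0.3,0.13,0,0]

```text
time_s: 59.5
eef_pos: [0.5896, 0.019, 0.225]
eef_rot: [-2.22, -2.223, -0.0]
contact_force: [0.2, -0.3, -2.2]
grip_width: 0.0145
grasp_force: 29.4
```

Call:
jog_arm:
  deltas:
    - [0,0.01,0.1,0]
    - [0,0.01,0.3,0]
    - [0,0.01,0.5,0]
    - [0,0.01,0.7,0]
    - [0,0.01,0.85,0]
    - [0,0.01,0.85,0]
    - [0,0.01,0.85,0]
    - [0,0.01,0.85,0]

```text
time_s: 60.17
eef_pos: [0.5912, 0.0184, 0.1575]
eef_rot: [2.22, 2.221, 0.001]
contact_force: [-0.3, -0.2, -2.1]
grip_width: 0.0142
grasp_force: 29.4
```

Call:
jog_arm:
  deltas:
    - [0,-0.01,0.03,0]
    - [0,-0.01,0.05,0]
    - [0,-0.01,0.07,0]
    - [0,-0.01,0.08,0]
    - [0,-0.01,0.09,0]
    - [0,-0.01,0.09,0]

```text
time_s: 60.67
eef_pos: [0.5903, 0.0181, 0.1509]
eef_rot: [2.221, 2.221, 0.002]
contact_force: [-1.6, -0.3, 4.1]
grip_width: 0.0146
grasp_force: 30.1
```

Call:
jog_arm:
  deltas:
    - [0,0,0,0]
    - [0,0,0,0]
    - [0,0,0,0]
    - [0,0,0,0]
    - [0,0,0,0]
    - [0,0,0,0]
    - [0,0,0,0]
  hand: 0.6

```text
time_s: 61.25
eef_pos: [0.5899, 0.0182, 0.1496]
eef_rot: [-2.221, -2.221, 0.0]
contact_force: [0.2, 0.8, 0.1]
grip_width: 0.0515
grasp_force: 0.0
```

Call:
jog_arm:
  deltas:
    - [0,0,-0.1,0]
    - [0,0,-0.3,0]
    - [0,0,-0.6,0]
    - [0,0,-1,0]
    - [0,0,-1,0]

```text
time_s: 61.67
eef_pos: [0.593, 0.0182, 0.2366]
eef_rot: [2.215, 2.215, 0.014]
contact_force: [0.6, 0.6, 1.3]
grip_width: 0.0512
grasp_force: 0.0
```

Call:
jog_arm:
  deltas:
    - [0,0,-0.4,0]
    - [0,0,-0.8,0]
    - [0,0,-0.87,0]
    - [0,0,-0.87,0]

```text
time_s: 62.0
eef_pos: [0.591, 0.0182, 0.3026]
eef_rot: [2.218, 2.218, 0.007]
contact_force: [-0.8, -0.5, 0.7]
grip_width: 0.0514
grasp_force: 0.0
```

Call:
jog_arm:
  deltas:
    - [0.4,-0.1,0,0]
    - [0.8,-0.15,0,0]
    - [1,-0.15,0,0]

```text
time_s: 62.25
eef_pos: [0.5763, 0.1005, 0.2977]
eef_rot: [-2.218, -2.22, 0.002]
contact_force: [0.4, 0.1, -0.5]
grip_width: 0.0509
grasp_force: 0.0
```

Call:
jog_arm:
  deltas:
    - [0.4,-0.1,0,0]
    - [0.8,-0.15,0,0]
    - [1,-0.15,0,0]

```text
time_s: 62.5
eef_pos: [0.5642, 0.181, 0.2976]
eef_rot: [-2.217, -2.222, 0.003]
contact_force: [0.3, -0.3, 0.4]
grip_width: 0.0517
grasp_force: 0.0
```

Call:
jog_arm:
  deltas:
    - [0.4,-0.1,0,0]
    - [0.8,-0.15,0,0]
    - [1,-0.15,0,0]

```text
time_s: 62.75
eef_pos: [0.5523, 0.261, 0.2975]
eef_rot: [-2.217, -2.222, 0.004]
contact_force: [0.6, 0.2, -0.4]
grip_width: 0.0511
grasp_force: 0.0
```

Call:
jog_arm:
  deltas:
    - [0.4,-0.1,0,0]
    - [0.8,-0.15,0,0]
    - [1,-0.15,0,0]
    - [1,-0.15,0,0]

```text
time_s: 63.08
eef_pos: [0.5414, 0.3408, 0.2975]
eef_rot: [-2.217, -2.225, 0.002]
contact_force: [-1.1, 0.1, -0.7]
grip_width: 0.0513
grasp_force: 0.0
```

Call:
jog_arm:
  deltas:
    - [0.25,-0.03,0,0]
    - [0.25,-0.03,0,0]
    - [0.25,-0.03,0,0]
    - [0.25,-0.03,0,0]
    - [0.25,-0.03,0,0]

```text
time_s: 63.5
eef_pos: [0.5398, 0.3567, 0.2992]
eef_rot: [2.222, 2.22, -0.001]
contact_force: [0.7, 0.2, -0.1]
grip_width: 0.0513
grasp_force: 0.0
```

Call:
jog_arm:
  deltas:
    - [0,0,0.2,0]
    - [0,0,0.4,0]
    - [0,0,0.7,0]
    - [0,0,1,0]
    - [0,0,1,0]

```text
time_s: 63.92
eef_pos: [0.5375, 0.3557, 0.2143]
eef_rot: [-2.221, -2.219, 0.015]
contact_force: [-0.6, -0.3, -1.3]
grip_width: 0.0512
grasp_force: 0.0
```

Call:
jog_arm:
  deltas:
    - [0,0,0.2,0]
    - [0,0,0.4,0]
    - [0,0,0.57,0]
    - [0,0,0.57,0]
    - [0,0,0.57,0]
    - [0,0,0.57,0]

```text
time_s: 64.42
eef_pos: [0.5404, 0.3583, 0.1754]
eef_rot: [2.221, 2.221, 0.004]
contact_force: [-0.7, -0.3, -0.0]
grip_width: 0.051
grasp_force: 0.0
```

Call:
jog_arm:
  deltas:
    - [0,0,0,0]
    - [0,0,0,0]
    - [0,0,0,0]
    - [0,0,0,0]
    - [0,0,0,0]
    - [0,0,0,0]
    - [0,0,0,0]
    - [0,0,0,0]
    - [0,0,0,0]
  hand: 0.1
  squeeze: 30

```text
time_s: 65.17
eef_pos: [0.5399, 0.3585, 0.1747]
eef_rot: [2.221, 2.221, 0.003]
contact_force: [-0.1, -0.2, 6.1]
grip_width: 0.0162
grasp_force: 29.5
```

Call:
jog_arm:
  deltas:
    - [0,0,-0.1,0]
    - [0,0,-0.3,0]
    - [0,0,-0.5,0]
    - [0,0,-0.7,0]
    - [0,0,-0.9,0]
    - [0,0,-1,0]
    - [0,0,-1,0]

```text
time_s: 65.75
eef_pos: [0.5401, 0.3585, 0.2555]
eef_rot: [2.221, 2.221, 0.005]
contact_force: [-0.6, 0.2, -1.2]
grip_width: 0.0163
grasp_force: 29.5
```

Call:
jog_arm:
  deltas:
    - [-0.1,0.05,0,0]
    - [-0.3,0.1,0,0]
    - [-0.5,0.15,0,0]
    - [-0.7,0.2,0,0]
    - [-0.9,0.3,0,0]
    - [-1,0.33,0,0]

```text
time_s: 66.25
eef_pos: [0.5667, 0.2744, 0.2528]
eef_rot: [2.223, 2.218, -0.004]
contact_force: [-0.2, -0.4, -1.6]
grip_width: 0.0161
grasp_force: 29.5
```

Call:
jog_arm:
  deltas:
    - [-0.25,0.1,0,0]
    - [-0.5,0.15,0,0]
    - [-0.75,0.25,0,0]
    - [-1,0.33,0,0]

```text
time_s: 66.58
eef_pos: [0.5923, 0.1961, 0.253]
eef_rot: [-2.222, -2.22, 0.002]
contact_force: [-0.2, -1.6, -2.0]
grip_width: 0.0161
grasp_force: 29.5
```

Call:
jog_arm:
  deltas:
    - [-0.25,0.1,0,0]
    - [-0.5,0.15,0,0]
    - [-0.75,0.25,0,0]
    - [-1,0.33,0,0]

```text
time_s: 66.92
eef_pos: [0.6186, 0.116, 0.2531]
eef_rot: [-2.222, -2.22, 0.002]
contact_force: [-1.1, -0.5, -2.4]
grip_width: 0.0162
grasp_force: 29.5
```

Call:
jog_arm:
  deltas:
    - [-0.2,0.05,0,0]
    - [-0.35,0.1,0,0]
    - [-0.42,0.14,0,0]
    - [-0.42,0.14,0,0]
    - [-0.42,0.14,0,0]
    - [-0.42,0.14,0,0]
    - [-0.42,0.14,0,0]

```text
time_s: 67.5
eef_pos: [0.6296, 0.0855, 0.2537]
eef_rot: [-2.22, -2.223, -0.0]
contact_force: [-0.7, -0.9, -2.1]
grip_width: 0.0162
grasp_force: 29.5
```

Call:
jog_arm:
  deltas:
    - [0,0,0.1,0]
    - [0,0,0.3,0]
    - [0,0,0.5,0]
    - [0,0,0.7,0]
    - [0,0,0.83,0]
    - [0,0,0.83,0]
    - [0,0,0.83,0]
    - [0,0,0.83,0]

```text
time_s: 68.17
eef_pos: [0.6305, 0.0848, 0.1882]
eef_rot: [2.22, 2.221, 0.002]
contact_force: [0.5, 0.1, -0.9]
grip_width: 0.0162
grasp_force: 29.5
```

Down 8.5 mm more.

Call:
jog_arm:
  deltas:
    - [0,0,0.03,0]
    - [0,0,0.06,0]
    - [0,0,0.08,0]
    - [0,0,0.1,0]
    - [0,0,0.11,0]
    - [0,0,0.115,0]
    - [0,0,0.115,0]

```text
time_s: 68.75
eef_pos: [0.6303, 0.0846, 0.1798]
eef_rot: [2.22, 2.221, 0.002]
contact_force: [-1.1, -0.7, 4.8]
grip_width: 0.0163
grasp_force: 30.4
```

Run:
```python
from h import *
print(observe()['contact_force'],observe()['eef_pos'])
```

```text
[-1.10877756 -0.74043297  4.8137567 ] [0.63025468 0.08461649 0.17975452]
```

Pink is seated. I'll release, rise, move clear and look.

Call:
jog_arm:
  deltas:
    - [0,0,0,0]
    - [0,0,0,0]
    - [0,0,0,0]
    - [0,0,0,0]
    - [0,0,0,0]
    - [0,0,0,0]
    - [0,0,0,0]
  hand: 0.6

```text
time_s: 69.33
eef_pos: [0.6299, 0.0846, 0.178]
eef_rot: [-2.221, -2.222, 0.0]
contact_force: [-0.7, -0.1, -0.0]
grip_width: 0.0513
grasp_force: 0.0
```

Call:
jog_arm:
  deltas:
    - [0,0,-0.1,0]
    - [0,0,-0.3,0]
    - [0,0,-0.6,0]
    - [0,0,-1,0]
    - [0,0,-1,0]

```text
time_s: 69.75
eef_pos: [0.6327, 0.0849, 0.2655]
eef_rot: [2.216, 2.216, 0.016]
contact_force: [1.2, 0.6, 0.1]
grip_width: 0.0512
grasp_force: 0.0
```

Call:
jog_arm:
  deltas:
    - [0,0,-0.4,0]
    - [0,0,-0.6,0]
    - [0,0,-0.6,0]
    - [0,0,-0.6,0]

```text
time_s: 70.08
eef_pos: [0.6302, 0.0846, 0.3074]
eef_rot: [2.22, 2.22, 0.003]
contact_force: [-0.0, 0.1, -1.4]
grip_width: 0.0512
grasp_force: 0.0
```

Call:
jog_arm:
  deltas:
    - [0.4,-0.4,0,0]
    - [0.8,-0.8,0,0]
    - [1,-1,0,0]
    - [1,-1,0,0]

```text
time_s: 70.42
eef_pos: [0.5456, 0.1676, 0.305]
eef_rot: [-2.214, -2.223, 0.004]
contact_force: [-0.2, 0.0, 0.8]
grip_width: 0.0515
grasp_force: 0.0
```

Call:
jog_arm:
  deltas:
    - [0.4,-0.4,0,0]
    - [0.8,-0.8,0,0]
    - [1,-1,0,0]
    - [1,-1,0,0]
    - [1,-1,0,0]
    - [1,-1,0,0]

```text
time_s: 70.92
eef_pos: [0.4703, 0.2441, 0.3053]
eef_rot: [2.221, 2.221, -0.002]
contact_force: [0.0, 0.3, 0.1]
grip_width: 0.0507
grasp_force: 0.0
```

Run:
```python
from h import *
p,_=snap('side','s4'); q,_=snap('top','t4'); b=cv2.imread('pics/top0.png')[:,:,::-1]; bs=cv2.imread('pics/side0.png')[:,:,::-1]
o=np.zeros((600,800,3),np.uint8)
for i,(a,bb) in enumerate(((q,b),(p,bs))):
  c=(slice(150,360),slice(220,500)) if i==0 else (slice(155,345),slice(200,440))
  for j,im in enumerate((bb,a)): o[i*300:(i+1)*300,j*400:(j+1)*400]=cv2.resize(im[c],(400,300))
cv2.imwrite('pics/c4.png',o[:,:,::-1])
for l in('tape','wash_bottle','flask_pink','flask_blue','flask_grey'): print(l,[(n,np.round(recognise(n,l)[0]['extent'])) for n in('side','top') if recognise(n,l)])
```

```text
tape [('side', array([333., 209., 374., 240.])), ('top', array([215., 172., 256., 213.]))]
wash_bottle [('side', array([371., 165., 426., 276.])), ('top', array([312., 134., 346., 183.]))]
flask_pink [('side', array([291., 166., 316., 258.])), ('top', array([274., 235., 303., 259.]))]
flask_blue [('side', array([303., 195., 332., 281.])), ('top', array([328., 226., 352., 252.]))]
flask_grey [('side', array([272., 194., 303., 274.])), ('top', array([309., 250., 331., 275.]))]
```

View pics/c4.png

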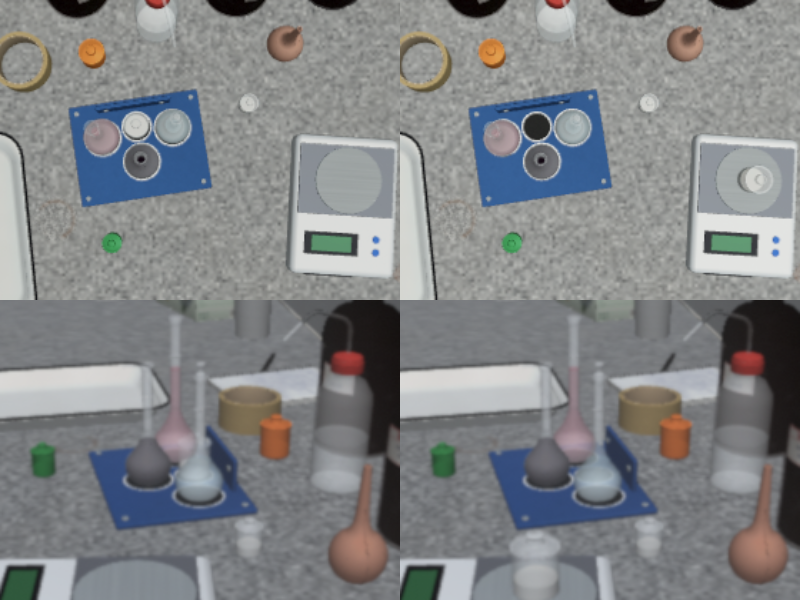

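The before/after pair matches. The flasks are back on their seats (crop (502,138), (573,127), (541,161)), the bottle is on the pan at (757,180), and the tape and wash bottle haven't moved. Handing in.

```bash
python3 -c "
from rig import order
print(order.hand_in())"
```

```text
the job is handed in; nothing more can be done
None
```

The job is handed in (verdict not reported): after all three flasks were set aside in the tray, the weighing bottle went to the middle of the balance pan, and pink, grey and blue are back upright on the seats where they started, with the tape and wash bottle untouched.

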